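# Rebuild the optics of a specimen inspection lamp

## Robot

A 6-joint arm with a two-finger parallel gripper is mounted at the origin on the work surface. World frame = base frame: x ahead of the robot, y to its left, z up, the work surface at z = 0. Lengths are in m, angles in rad, forces in N, time in s.
With the tool pointing down it reaches from about 0.3 to 0.775 m from the base axis. Payload 14.6 kg.
Tool frame: the origin (TCP) lies midway between the tips of the shut fingers; the grasp point (between the pads) lies 19 mm behind it (ctrl.pinch_z is the distance from the TCP to the grasp point, in m); z points along the fingers, y is the line along which they close (so a half turn about z gives the same grasp; the last joint's range is limited). The gripper opens to 94 mm and grips with 3 to 60 N. Pads are 16 mm wide; open, the fingers measure 119 mm over their backs; the gripper's body (75 mm by 177 mm) begins 78 mm behind the grasp point.
Start: joints at [-1.32, 0.3, 1.521, -0, 1.321, -0.067], TCP at [0.172, -0.522, 0.205] pointing down, gripper open.
Joint ranges: [-3.03, 3.03], [-0.79, 2.21], [0.23, 2.52], [-1.04, 4.18], [0, 3.07], [-2.55, 2.55]. Speed limits (rad/s): [2.22, 2.22, 2.57, 3.14, 3.14, 3.14].

## Interface

Orientations are given as [roll, pitch, yaw] about the fixed x, y, z axes, in that order (R = Rz(yaw) Ry(pitch) Rx(roll)).
In Python, from station import ctrl gives the robot as it stands.
- The arm moves only by the tool jog_arm, never from a script. Its argument "motion" is a list of rows, each a list of 7 numbers: the shift along the tool's x, y, z in m, then the turn, a rotation vector about the tool's x, y, z in rad, then the opening, from -1 (shut) to 1 (fully open). In form: [[tx, ty, tz, rx, ry, rz, gripper], ...]. A call has 1 to 5 rows; each row shifts and turns the commanded pose from where the row before left it, along the tool's axes as they then stand; what a row does not reach is not made up. A row lasts 1/10 s, in which the tool goes at most 50 mm and 8.59 degrees, less where a joint would pass 70% of its speed; a pose out of reach is approached as far as the arm can. A call is refused whole if a number of a shift passes 0.05 or a number of a turn 0.15, either way. A call with a gripper value outside its range is refused whole. The fingers move at their own pace and stop on an object; "squeeze" is the grip in N (left out, the last holds). Time passes only in rows, so rows that do not move let the fingers close. It gives the time, the measured TCP pose, the force, the opening and the grip force at its end, in the units of the state.
- ctrl.get_obs(): the state, without advancing time (a new reading comes with each control period).
- ctrl.camera(name): name is "scene" or "side" or "wrist"; returns the picture (400x640x3 uint8, red, green, blue); there is no depth.
- ctrl.camera_model(name): a dict with "intrinsics" (3x3 intrinsics, pixels), "rvec" (rotation vector, rad) and "tvec" (3), from world to camera coordinates, as OpenCV has them. Camera axes: x right, y down, z forward; pixel columns grow to the right and rows downward; lengths in m; the calibration is good to about 2 mm. A picture is of the moment at which its call begins: read the wrist's pose just before it. camera_model takes no time and is no camera call; for the wrist camera it gives the pose at the moment of the call.
- ctrl.hand_in(): hands the job in; it is judged then, once.
The state is a dict: "time_s": time; "qpos": joint angles; "joint_vel": joint speeds; "tau": joint torques, N m; "ee_pos": TCP position; "eef_rot": TCP orientation; "force": force on the tool from outside, world axes, zero at the start; "moment": the same for the moment, N m; "grip_width": finger opening in m; "grip_force": force on a finger pad.
Only numpy, scipy, OpenCV 4.12 (cv2) and the standard library are available. Lean on these libraries where they do the work, as an engineer would, in place of code of your own. Each camera call takes 0.05 s, during which the arm holds its last target. There are 200 camera calls.

## Task

Fit the inspection lamp's optics into the upright barrel: first the black lens cell, which lies in its cradle, standing upright with its glass end up; then the amber filter on top of it; then the brass retaining ring, its two lugs going down through the barrel's two side windows, turned clockwise (seen from above) a quarter turn until it stops, so that it clamps the stack. Let go of everything, and leave the resin specimen, the jar and the grey box where they are.

Things in the scene. Friction and masses are not known exactly. Their poses are not given: they have to be found in the camera images.
- lens_center (a point): Lens cell: black cylinder, diameter 60 mm, length 46 mm, 0.16 kg; steel band near its glass end, which is pale blue. The point is its centre; z runs along the axis, out of the glass end. At first it lies in the cradle, axis level, 34 mm above the bench, glass end roughly towards the robot. Held tilted it cannot go down into the barrel: stand it on the bench, then take it from above.
- filter_center (a point): Filter: steel-rimmed disc with amber glass on both faces, diameter 60 mm, thickness 22 mm, 0.09 kg, lying flat on the bench; either face may be up. The point is its centre; z is the disc's axis, up at first.
- ring_center (a point): Retaining ring, 52 mm tall, 0.18 kg, standing the right way up. Brass foot, diameter 60 mm, 13 mm high, with two lugs (white marks) along its +x and -x: tips 39.5 mm from the axis, 16 mm wide, 4 to 12 mm above the underside. Above the foot a round black neck, diameter 46 mm, by which it is held. The point is on its axis, 26 mm above the underside; z is up.
- barrel_seat (a point): Point on the upright axis of the fixed lamp barrel, at the top of its orange sprung seat, 30 mm above the bench, on which the lens stands; z up. The barrel has a dark foot (diameter 124 mm, 18 mm high) and two aluminium half shells (bore radius 32.5 mm, outside radius 48 mm) on its +y and -y sides, with two windows between them along its +x and -x.
- barrel_window (a point): Middle of the +x window at the bore wall, 50 mm above the seat; axes as barrel_seat. Both windows (66 degrees wide, 35 mm across at the bore, white marks on the foot) are open at the top and reach down to the foot. Fingers that close along the barrel's x axis can go down in them, and the ring's lugs go in through them.
- barrel_rim (a point): On the barrel's axis, level with the top of the blue lips, 89 mm above the seat; axes as barrel_seat. The lips (inner radius 35 mm) overhang a groove of radius 43.5 mm in which the ring's lugs turn. With lens and filter in, the ring's underside rests on the filter 68 mm above the seat, its lugs 1.5 mm below the lips' undersides at the windows' edges.
- barrel_thread (a point): On the barrel's axis, 81.5 mm above the seat, where the thread ramps (undersides of the lips) start; axes as barrel_seat. From the windows' middles the lugs go clockwise (seen from above), meet the ramps after 20 to 45 degrees, and the ramps force the ring down, 5 mm fall in all. Stops end the turn at about 90 degrees, lugs along the barrel's y. Counter-clockwise is blocked.
- seat (a joint): How far the orange seat is pressed down, in m: 0 up, at most 0.008. Its spring holds up 10 N at 0 and 2.5 N more per mm, so the parts' weight does not move it. The ring turned to its stop holds it about 0.003 down by friction. Turning takes up to about 0.5 N m.
- cradle: Cradle fixed to the bench: grey plate 75 x 100 mm, 3 mm thick, with two wooden rails (70 mm long, 12 mm wide, 10 mm high, centred 24 mm either side of the middle) on which the lens cell lies along the cradle's x axis, glass end to -x. Origin at the centre of its underside.
- specimen: Bystander: yellowish resin disc, diameter 76 mm, 24 mm high, with a short stub and metal dots. Origin at the centre of its underside. Leave it alone.
- jar: Bystander: amber glass jar with a white lid, diameter 54 mm, 75 mm tall. Origin at the centre of its underside. Leave it alone.
- card_box: Bystander: grey lidded card box 74 x 114 mm, 53 mm high. Origin at the centre of its underside. Leave it alone.

How it is judged:
By the outcome, as a careful person would: the job done as asked, in the order asked, and still so for the second after the job is handed in, with the robot touching nothing.
It also fails if it takes over 72 s, if anything falls off the work surface, if the arm or the gripper's body presses on something with over 40 N, if the wrist force passes 120 N, or if a joint passes its speed limit or range.

## Working session

There is one attempt and no reset: what is moved stays moved. The work goes in short steps, Python scripts to look and compute and a tool call to move; the robot and the scene stay as the last step left them, time stands still between calls to the robot, and variables do not carry over. Pictures are saved under pics/ and viewed, at most 10 in all, crops included, and the job is handed in when it is done.

Besides the shell and the picture viewer there is one more tool, called after "Emit:" as name(argument=value, ...), one argument or row to a line, values as JSON. jog_arm: Moves the arm, as the interface text tells. Its arguments: {"type":"object","properties":{"motion":{"type":"array"},"squeeze":{"type":"number"}},"required":["motion"]}

```bash
mkdir -p pics; ls
cat > h.py <<'E'
import numpy as np, cv2
from station import ctrl
def snap(n,f):
    m=ctrl.camera_model(n); im=ctrl.camera(n); cv2.imwrite('pics/'+f,im[:,:,::-1]); return im,m
def ray(m,uv):
    R=cv2.Rodrigues(np.array(m['rvec'],float))[0]; K=np.array(m['intrinsics']); t=np.array(m['tvec'],float).ravel()
    d=R.T@np.linalg.inv(K)@np.array([uv[0],uv[1],1.]); return -R.T@t,d
def onz(m,uv,z):
    c,d=ray(m,uv); return c+d*(z-c[2])/d[2]
def proj(m,p):
    return cv2.projectPoints(np.array(p,float).reshape(-1,3),np.array(m['rvec'],float),np.array(m['tvec'],float),np.array(m['intrinsics']),None)[0].reshape(-1,2)
E
python3 - <<'E'
from h import *
import pickle
ims=[];ms={}
for n in ['scene','side','wrist']:
    im,m=snap(n,n+'0.png'); ms[n]=m; c,_=ray(m,(320,200)); print(n,c.round(3),[onz(m,p,0).round(2)[:2].tolist() for p in [(0,399),(639,399),(320,200)]])
pickle.dump(ms,open('ms.pkl','wb'))
E
```

```text
pics
scene [0.966 0.437 0.973] [[1.31, -0.11], [0.36, 0.72], [0.52, -0.05]]
side [ 0.336 -0.576  0.807] [[-0.14, -0.14], [0.99, -0.62], [0.62, 0.1]]
wrist [ 0.245 -0.499  0.383] [[-0.26, -0.21], [0.02, -1.04], [0.15, -0.54]]
```

View pics/scene0.png

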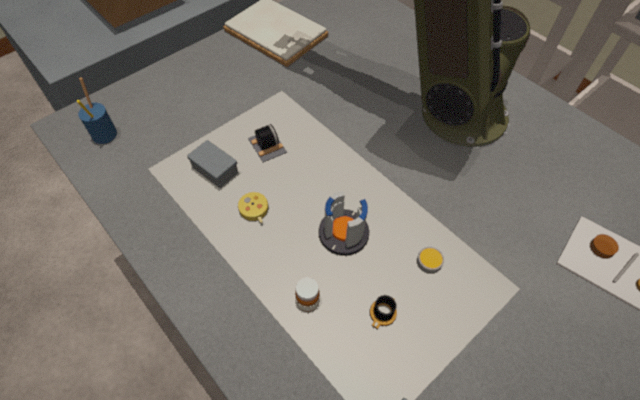

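View pics/side0.png

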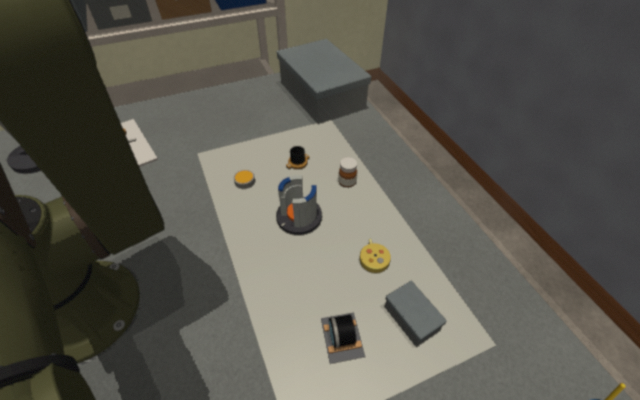

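The scene view shows the lens and cradle at (267,142), barrel at (344,232), filter at (430,260), ring at (384,310), jar at (308,292), specimen at (253,206) and box at (213,163). The side view agrees: lens (343,333), barrel (299,212), filter (244,179), ring (298,158).

Run:
```python
from h import *
import pickle
ms=pickle.load(open('ms.pkl','rb'))
S=ms['scene'];D=ms['side']
for n,a,b,z in [('lens',(266,136),(344,329),.034),('crad',(267,144),(343,337),.003),('barrelfoot',(344,232),(299,215),.015),('filter',(430,259),(244,178),.022),('ringtop',(386,301),(297,151),.052),('jartop',(307,285),(348,163),.075),('spec',(253,205),(375,256),.024),('box',(213,158),(415,309),.053)]:
    print(n,onz(S,a,z).round(3),onz(D,b,z).round(3))
print(ctrl.get_obs())
print(np.array(cv2.Rodrigues(ctrl.camera_model('wrist')['rvec'])[0]).round(2), ctrl.camera_model('wrist')['intrinsics'])
```

```text
lens [ 0.505 -0.288  0.034] [ 0.513 -0.284  0.034]
crad [ 0.506 -0.287  0.003] [ 0.511 -0.288  0.003]
barrelfoot [0.544 0.065 0.015] [0.542 0.056 0.015]
filter [0.447 0.251 0.022] [0.444 0.242 0.022]
ringtop [0.609 0.26  0.052] [0.615 0.261 0.052]
jartop [0.717 0.131 0.075] [0.72  0.132 0.075]
spec [ 0.665 -0.137  0.024] [ 0.663 -0.144  0.024]
box [ 0.664 -0.304  0.053] [ 0.665 -0.311  0.053]
{'time_s': 0.15, 'qpos': array([-1.31956559e+00,  3.00374484e-01,  1.52139981e+00, -1.65426998e-05,
        1.32070551e+00, -6.65836506e-02]), 'joint_vel': array([ 0.0008466 , -0.00117985, -0.00279933, -0.00014798,  0.00120627,
        0.00083542]), 'tau': array([ 3.59885198e-03, -5.31958544e+01, -3.52820814e+01,  7.08931591e-02,
        2.35516636e-02, -5.16016132e-05]), 'ee_pos': array([ 0.17182513, -0.52227415,  0.20501601]), 'eef_rot': array([-3.14070639e+00, -4.30377090e-05,  3.17818473e-01]), 'force': array([-0.94714487, -0.37640384, -0.03905564]), 'moment': array([-0.00264466,  0.04532351, -0.01687842]), 'grip_force': 0.0, 'grip_width': 0.09432620711105834}
[[ 0.31 -0.95 -0.  ]
 [-0.92 -0.3   0.26]
 [-0.25 -0.08 -0.97]] [[345.34849      0.         313.86007865]
 [  0.         345.34849    199.53420485]
 [  0.           0.           1.        ]]
```

Emit:
jog_arm(
  motion=[
    [0.04,-0.01,0,0,0,0,1],
    [0.042,-0.015,0,0,0,0,1],
    [0.042,-0.015,0,0,0,0,1],
    [0.042,-0.015,0,0,0,0,1],
    [0.03,-0.01,0,0,0,0,1],
  ],
)

```text
time_s: 0.65
ee_pos: [0.3393, -0.3977, 0.2054]
eef_rot: [-3.141, -0.0, 0.319]
force: [0.8, -0.2, 0.0]
grip_width: 0.094
grip_force: 0.0
```

Emit:
jog_arm(
  motion=[
    [0.02,-0.02,0,0,0,0,1],
    [0.02,-0.02,0,0,0,0,1],
    [0,0,0,0,0,0,1],
  ],
)

```text
time_s: 0.95
ee_pos: [0.3643, -0.3468, 0.2054]
eef_rot: [-3.141, -0.0, 0.321]
force: [-0.8, -1.4, 0.2]
grip_width: 0.0941
grip_force: 0.0
```

Run:
```python
from h import *
import pickle
im,m=snap('wrist','w1.png'); pickle.dump(m,open('m1.pkl','wb')); o=ctrl.get_obs(); print(o['time_s'],o['ee_pos'],o['eef_rot'],o['qpos'].round(3))
print(proj(m,[[.508,-.287,.034],[.543,.06,.03]]))
```

```text
1.0 [ 0.36372541 -0.34808602  0.20548545] [-3.14155761e+00  5.38487617e-05  3.19924718e-01] [-0.836  0.196  1.65  -0.     1.295  0.415]
[[ 301.16128192   17.55590643]
 [ -87.13546327 -172.4989804 ]]
```

View pics/w1.png

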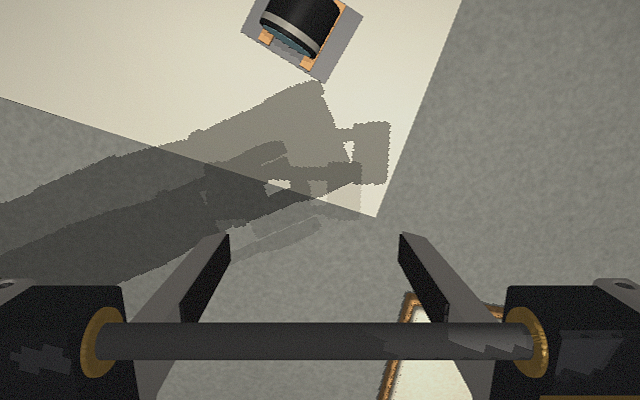

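The wrist view shows the cradle's near edge from (243,30) to (323,82), its right edge running to (362,15), and the glass end facing the robot at about (290,38).

Run:
```python
from h import *
import pickle
m=pickle.load(open('m1.pkl','rb'))
a,b,c=[onz(m,p,.003)[:2] for p in [(242,29),(324,82),(362,15)]]
print(a,b,c,np.linalg.norm(a-b)); e=(a-b)/np.linalg.norm(a-b); x=np.array([e[1],-e[0]]); print('yaw',np.degrees(np.arctan2(x[1],x[0])),np.degrees(np.arctan2(*(c-b)[::-1])),'centre',(a+b)/2+x*.0375)
```

```text
[ 0.48547518 -0.23040022] [ 0.46359559 -0.32518393] [ 0.53556724 -0.34068157] 0.09727624440183857
yaw -12.998306156397899 -12.151936578683873 centre [ 0.51107451 -0.28622666]
```

Emit:
jog_arm(
  motion=[
    [0,0,0,0,0,0.135,1],
    [0,0,0,0,0,0.135,1],
    [0,0,0,0,0,0.135,1],
    [0,0,0,0,0,0.135,1],
    [0,0,0,0,0.15,0,1],
  ],
)

```text
time_s: 1.5
ee_pos: [0.364, -0.3501, 0.2049]
eef_rot: [-3.14, -0.15, -0.229]
force: [1.0, -1.2, -0.4]
grip_width: 0.0938
grip_force: 0.0
```

Emit:
jog_arm(
  motion=[
    [0,0,0,0,0.15,0,1],
    [0,0,0,0,0,0,1],
    [0,0,0,0,0,0,1],
  ],
)

```text
time_s: 1.8
ee_pos: [0.3624, -0.3498, 0.2058]
eef_rot: [3.141, -0.299, -0.224]
force: [-0.5, 0.1, 0.5]
grip_width: 0.0943
grip_force: 0.0
```

Run:
```python
from h import *
o=ctrl.get_obs(); print(o['time_s'],o['ee_pos'],np.degrees(o['eef_rot']),o['qpos'].round(4),o['joint_vel'].round(3))
```

```text
1.8 [ 0.36236472 -0.34983241  0.2057783 ] [179.96870888 -17.10457841 -12.82263714] [-0.9456  0.0572  1.8352  0.2277  1.0334  0.7533] [ 0.026  0.024 -0.031 -0.009  0.011  0.011]
```

```bash
cat >> h.py <<'E'
from scipy.spatial.transform import Rotation as Ro
def ik(p,yaw,tilt):
    """TCP p, heading yaw (deg), outward tilt (deg) -> q1,q2,q3,q4,q5 approx, in rad"""
    R=(Ro.from_euler('xyz',[180,-tilt,yaw],degrees=True)).as_matrix(); z=R[:,2]
    w=np.array(p)-.268*z; rho=np.hypot(w[0],w[1]); q1=np.arctan2(w[1],w[0])-np.arcsin(.037/rho)
    r=np.sqrt(rho**2-.037**2); h=w[2]-.17; d=np.hypot(r,h); a,b=.43,.434
    q3=np.pi-np.arccos((a*a+b*b-d*d)/(2*a*b)); q2=np.arctan2(r,h)-np.arctan2(b*np.sin(q3),a+b*np.cos(q3))
    s=q2+q3; zl=Ro.from_euler('z',-q1).apply(z); zf=Ro.from_euler('y',-s).apply(zl) # forearm along z
    q5=np.arccos(zf[2]); q4=np.arctan2(zf[1],zf[0]); return np.array([q1,q2,q3,q4,q5]).round(2)
E
python3 - <<'E'
from h import *
print(ik([.3624,-.3498,.2058],-12.8,17.1))
G=np.array([.511,-.286,.034])
for t in (25,30,35,40,45,50,55):
    R=Ro.from_euler('xyz',[180,-t,-12.6],degrees=True).as_matrix();p=G+.019*R[:,2]
    print(t,ik(p,-12.6,t),'80mm back',ik(p-.08*R[:,2],-12.6,t))
for yaw in (-40,-30):
  for t in (-35,-40,-45,-50,-55,-60):
    R=Ro.from_euler('xyz',[180,-t,yaw],degrees=True).as_matrix();p=np.array([.38,-.28,.023])+.019*R[:,2]
    print(yaw,t,ik(p,yaw,t))
E
```

```text
[-0.95  0.06  1.83  0.23  1.03]
25 [-0.65  0.42  1.93  0.43  0.43] 80mm back [-0.68  0.24  1.96  0.35  0.57]
30 [-0.67  0.4   1.98  0.68  0.35] 80mm back [-0.71  0.21  2.03  0.53  0.48]
35 [-0.68  0.4   2.03  1.05  0.3 ] 80mm back [-0.73  0.19  2.1   0.79  0.41]
40 [-0.7   0.4   2.08  1.49  0.3 ] 80mm back [-0.76  0.18  2.17  1.14  0.37]
45 [-0.72  0.4   2.13  1.86  0.36] 80mm back [-0.79  0.19  2.23  1.52  0.39]
50 [-0.74  0.42  2.16  2.11  0.46] 80mm back [-0.82  0.2   2.29  1.83  0.47]
55 [-0.75  0.45  2.2   2.26  0.57] 80mm back [-0.85  0.24  2.34  2.04  0.57]
-40 -35 [-0.71  0.7   1.55 -0.01  1.5 ]
-40 -40 [-0.71  0.75  1.5  -0.01  1.59]
-40 -45 [-0.71  0.8   1.45 -0.01  1.68]
-40 -50 [-0.71  0.85  1.4  -0.01  1.77]
-40 -55 [-0.71  0.9   1.35 -0.01  1.85]
-40 -60 [-0.71  0.95  1.3  -0.01  1.94]
-30 -35 [-0.67  0.7   1.56 -0.08  1.5 ]
-30 -40 [-0.67  0.75  1.5  -0.09  1.59]
-30 -45 [-0.66  0.8   1.45 -0.1   1.68]
-30 -50 [-0.66  0.85  1.4  -0.11  1.76]
-30 -55 [-0.66  0.9   1.35 -0.11  1.85]
-30 -60 [-0.65  0.95  1.31 -0.12  1.93]
```

Emit:
jog_arm(
  motion=[
    [0,0,0,0,0.133,0,1],
    [0,0,0,0,0.133,0,1],
    [0,0,0,0,0.133,0,1],
    [-0.003,-0.032,0.04,0,0,0,1],
    [-0.003,-0.032,0.04,0,0,0,1],
  ],
)

```text
time_s: 2.3
ee_pos: [0.4215, -0.2999, 0.1419]
eef_rot: [3.14, -0.699, -0.225]
force: [1.5, -0.8, -0.3]
grip_width: 0.0937
grip_force: 0.0
```

Emit:
jog_arm(
  motion=[
    [-0.003,-0.031,0.04,0,0,0,1],
    [0,0,0.035,0,0,0,1],
    [0,0,0,0,0,0,1],
    [0,0,0,0,0,0,1],
  ],
)

```text
time_s: 2.7
ee_pos: [0.4735, -0.2782, 0.0828]
eef_rot: [-3.14, -0.698, -0.221]
force: [0.3, -0.3, 0.8]
grip_width: 0.094
grip_force: 0.0
```

```bash
cat >> h.py <<'E'
def tool(p,rot=None):
    "shift in tool axes to bring TCP to p"
    o=ctrl.get_obs(); R=Ro.from_euler('xyz',o['eef_rot']).as_matrix()
    return (R.T@(np.array(p)-o['ee_pos'])).round(4)
def st():
    o=ctrl.get_obs(); print(round(o['time_s'],2),o['ee_pos'].round(4),np.degrees(o['eef_rot']).round(2),o['qpos'].round(2))
E
python3 - <<'E'
from h import *
st(); R=Ro.from_euler('xyz',ctrl.get_obs()['eef_rot']).as_matrix(); G=np.array([.511,-.286,.034]); print(tool(G+.019*R[:,2]))
im,m=snap('wrist','w2.png')
E
```

```text
2.7 [ 0.4735 -0.2782  0.0828] [-179.91  -39.98  -12.66] [-0.76  0.23  2.12  1.13  0.38  0.04]
[-0.002  -0.0005  0.081 ]
```

View pics/w2.png

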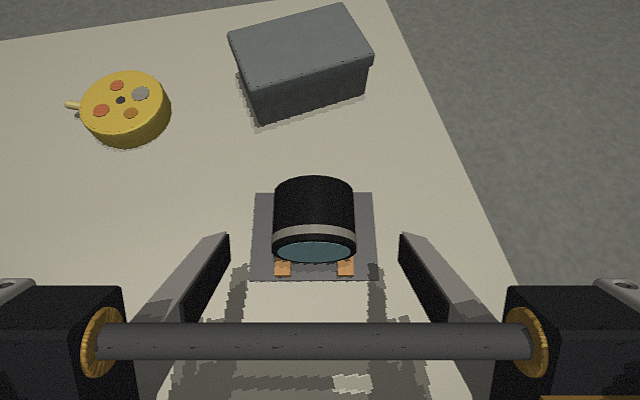

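The lens sits centred between the fingers (columns 273–356, glass at (314,250)), aligned with the tool.

Emit:
jog_arm(
  motion=[
    [-0.002,0,0.03,0,0,0,1],
    [0,0,0.03,0,0,0,1],
    [0,0,0.02,0,0,0,1],
    [0,0,0,0,0,0,1],
    [0,0,0,0,0,0,-1],
  ],
  squeeze=30,
)

```text
time_s: 3.25
ee_pos: [0.5214, -0.2899, 0.0221]
eef_rot: [3.141, -0.701, -0.222]
force: [-0.5, 0.4, -0.3]
grip_width: 0.089
grip_force: 0.0
```

Emit:
jog_arm(
  motion=[
    [0,0,0,0,0,0,-1],
    [0,0,0,0,0,0,-1],
    [0,0,0,0,0,0,-1],
    [0,0,0,0,0,0,-1],
  ],
)

```text
time_s: 3.65
ee_pos: [0.5218, -0.2889, 0.0213]
eef_rot: [-3.14, -0.7, -0.222]
force: [-0.1, 3.9, 4.3]
grip_width: 0.0593
grip_force: 30.0
```

Run:
```python
from h import *
st(); o=ctrl.get_obs();print(o['grip_width'],o['grip_force'],o['force'])
```

```text
3.65 [ 0.5218 -0.2889  0.0213] [-179.93  -40.12  -12.7 ] [-0.7   0.45  2.02  1.47  0.31 -0.27]
0.05934684568488416 30.000818073749542 [-0.07151758  3.87176387  4.30667856]
```

Emit:
jog_arm(
  motion=[
    [0.02,0,-0.024,0,0,0,-1],
    [0.026,0,-0.031,0,0,0,-1],
    [0.026,0,-0.031,0,0,0,-1],
    [0.026,0,-0.031,0,0,0,-1],
    [0,0,0,0,-0.143,0,-1],
  ],
)

```text
time_s: 4.15
ee_pos: [0.5226, -0.2883, 0.1684]
eef_rot: [-3.137, -0.599, -0.219]
force: [0.4, 0.8, -1.9]
grip_width: 0.0595
grip_force: 30.0
```

Emit:
jog_arm(
  motion=[
    [0,0,0,0,-0.143,0,-1],
    [0,0,0,0,-0.143,0,-1],
    [0,0,0,0,-0.143,0,-1],
    [0,0,0,0,-0.143,0,-1],
    [0,0,0,0,-0.143,0,-1],
  ],
)

```text
time_s: 4.65
ee_pos: [0.523, -0.2876, 0.1649]
eef_rot: [-3.136, 0.124, -0.214]
force: [-0.5, -0.9, -1.8]
grip_width: 0.0595
grip_force: 30.0
```

Emit:
jog_arm(
  motion=[
    [0,0,0,0,-0.143,0,-1],
    [0,0,0,0,-0.143,0,-1],
    [0,0,0,0,-0.143,0,-1],
    [0,0,0,0,-0.143,0,-1],
    [0,0,0,0,-0.141,0,-1],
  ],
)

```text
time_s: 5.15
ee_pos: [0.5233, -0.2874, 0.1643]
eef_rot: [-3.132, 0.837, -0.208]
force: [-0.1, -0.5, -1.4]
grip_width: 0.0594
grip_force: 30.0
```

Run:
```python
from h import *
st(); print(tool([.40,-.262,.06]),ctrl.get_obs()['grip_width'],ik([.42,-.30,.012],-12.6,-50)); snap('side','s2.png')
```

```text
5.15 [ 0.5233 -0.2874  0.1643] [-179.48   47.98  -11.91] [-0.48  0.99  0.73 -0.24  2.23  1.24]
[-0.0067  0.0021  0.1633] 0.05938247266326052 [-0.56  0.94  1.22 -0.27  1.82]
```

Run:
```python
from h import *
st(); print(tool([.40,-.20,.04]))
```

```text
5.2 [ 0.5224 -0.2864  0.1589] [-179.2    49.07  -11.67] [-0.48  1.01  0.73 -0.24  2.24  1.24]
[-0.0002 -0.0573  0.1825]
```

Emit:
jog_arm(
  motion=[
    [0,0,0,0,0,0,-1],
    [0,0,0,0,0,0,-1],
  ],
)

```text
time_s: 5.4
ee_pos: [0.5233, -0.2878, 0.1647]
eef_rot: [-3.132, 0.828, -0.207]
force: [0.5, -0.1, -0.3]
grip_width: 0.0595
grip_force: 30.0
```

Run:
```python
from h import *
st(); print(tool([.40,-.20,.04]))
im,_=snap('side','s3.png'); cv2.imwrite('pics/s3c.png',cv2.resize(im[200:400,220:500,::-1],None,fx=2.5,fy=2.5))
```

```text
5.4 [ 0.5233 -0.2878  0.1647] [-179.46   47.42  -11.87] [-0.48  0.98  0.74 -0.24  2.22  1.24]
[-0.002  -0.0588  0.187 ]
```

View pics/s3c.png

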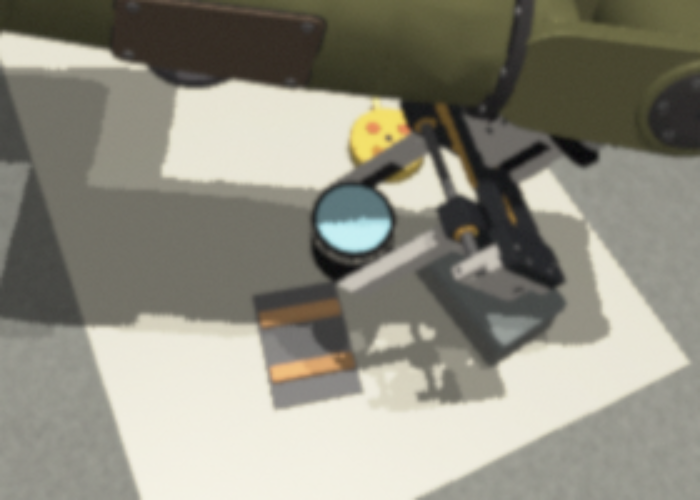

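The crop shows the lens clear of the cradle, glass end up at (355,215) in the crop, held between both fingers.

Emit:
jog_arm(
  motion=[
    [0,-0.012,0.03,0,0,0,-1],
    [0,-0.012,0.04,0,0,0,-1],
    [0,-0.012,0.04,0,0,0,-1],
    [0,-0.012,0.04,0,0,0,-1],
    [0,-0.01,0.03,0,0,0,-1],
  ],
)

```text
time_s: 5.95
ee_pos: [0.4042, -0.2009, 0.0441]
eef_rot: [-3.132, 0.827, -0.208]
force: [0.8, 0.6, -1.9]
grip_width: 0.0596
grip_force: 30.0
```

Emit:
jog_arm(
  motion=[
    [0,0,0,0,0,0,-1],
    [0,0,0,0,0,0,-1],
  ],
)

```text
time_s: 6.15
ee_pos: [0.4062, -0.2021, 0.0452]
eef_rot: [-3.133, 0.827, -0.208]
force: [0.4, -1.0, -1.4]
grip_width: 0.0597
grip_force: 30.0
```

Run:
```python
from h import *
st(); o=ctrl.get_obs(); print(tool([o['ee_pos'][0],o['ee_pos'][1],.016]),o['force'])
```

```text
6.15 [ 0.4062 -0.2021  0.0452] [-179.49   47.4   -11.9 ] [-0.44  0.8   1.38 -0.17  1.78  1.37]
[0.0215 0.0002 0.0198] [ 0.36989178 -0.97913879 -1.43741338]
```

Emit:
jog_arm(
  motion=[
    [0,0,0,0,-0.044,0,-1],
    [0.011,0,0.009,0,0,0,-1],
    [0.011,0,0.009,0,0,0,-1],
    [0,0,0,0,0,0,-1],
    [0,0,0,0,0,0,-1],
  ],
)

```text
time_s: 6.65
ee_pos: [0.4058, -0.2016, 0.0146]
eef_rot: [-3.131, 0.876, -0.206]
force: [0.3, 0.1, -1.7]
grip_width: 0.0596
grip_force: 30.0
```

Emit:
jog_arm(
  motion=[
    [0.0015,0,0.0013,0,0,0,-1],
    [0,0,0,0,0,0,-1],
  ],
)

```text
time_s: 6.85
ee_pos: [0.4059, -0.2016, 0.013]
eef_rot: [-3.131, 0.876, -0.206]
force: [0.3, -0.8, -1.6]
grip_width: 0.0594
grip_force: 30.0
```

Emit:
jog_arm(
  motion=[
    [0.0015,0,0.0013,0,0,0,-1],
    [0,0,0,0,0,0,-1],
  ],
)

```text
time_s: 7.05
ee_pos: [0.4058, -0.2015, 0.0108]
eef_rot: [-3.131, 0.876, -0.206]
force: [-0.5, 0.3, -2.8]
grip_width: 0.0599
grip_force: 30.0
```

Emit:
jog_arm(
  motion=[
    [0.001,0,0.0008,0,0,0,-1],
    [0,0,0,0,0,0,-1],
  ],
)

```text
time_s: 7.25
ee_pos: [0.4058, -0.2015, 0.0095]
eef_rot: [-3.131, 0.876, -0.205]
force: [-0.0, -0.5, -2.0]
grip_width: 0.0596
grip_force: 30.0
```

Emit:
jog_arm(
  motion=[
    [0.001,0,0.0008,0,0,0,-1],
    [0,0,0,0,0,0,-1],
  ],
)

```text
time_s: 7.45
ee_pos: [0.4058, -0.2015, 0.0082]
eef_rot: [-3.131, 0.876, -0.206]
force: [0.2, 0.3, -1.5]
grip_width: 0.0594
grip_force: 30.0
```

Emit:
jog_arm(
  motion=[
    [0.001,0,0.0008,0,0,0,-1],
    [0,0,0,0,0,0,-1],
  ],
)

```text
time_s: 7.65
ee_pos: [0.4058, -0.2015, 0.0079]
eef_rot: [-3.131, 0.877, -0.206]
force: [-1.9, 1.3, 7.3]
grip_width: 0.0595
grip_force: 30.0
```

Run:
```python
from h import *
st(); o=ctrl.get_obs(); print(o['force'],o['moment'])
im,_=snap('side','s4.png'); cv2.imwrite('pics/s4c.png',cv2.resize(im[180:320,200:400,::-1],None,fx=4,fy=4))
```

```text
7.65 [ 0.4058 -0.2015  0.0079] [-179.4    50.26  -11.81] [-0.44  0.89  1.35 -0.17  1.77  1.39]
[-1.89701577  1.25302084  7.32424512] [ 0.13844897  0.82991528 -0.18241947]
```

View pics/s4c.png

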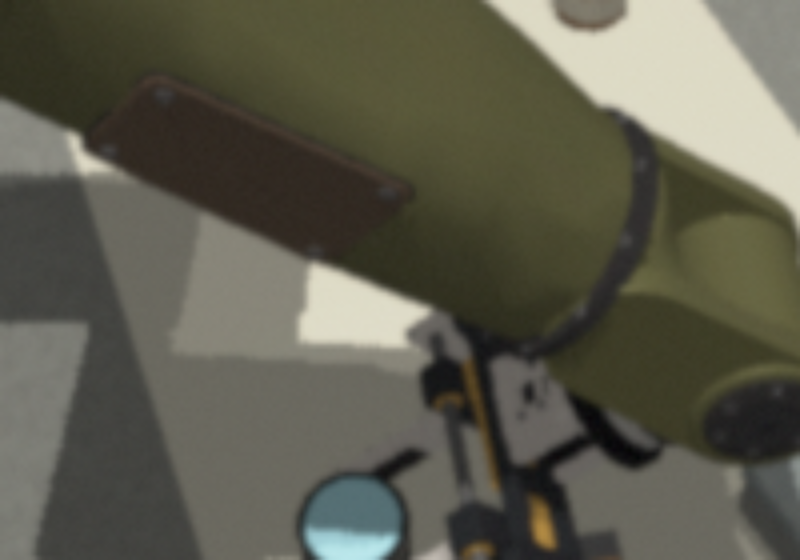

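Emit:
jog_arm(
  motion=[
    [0,0,0,0,0,0,1],
    [0,0,0,0,0,0,1],
    [0,0,0,0,0,0,1],
    [0,0,-0.02,0,0,0,1],
    [0,0,-0.04,0,0,0,1],
  ],
)

```text
time_s: 8.2
ee_pos: [0.4498, -0.2112, 0.0448]
eef_rot: [-3.129, 0.881, -0.205]
force: [0.4, -0.0, 0.7]
grip_width: 0.0933
grip_force: 0.0
```

Emit:
jog_arm(
  motion=[
    [0,0,-0.045,0,0,0,1],
    [0,0,-0.045,0,0.146,0,1],
    [0,0,0,0,0.146,0,1],
    [0,0,0,0,0.146,0,1],
    [0,0,-0.04,0,0.146,0,1],
  ],
)

```text
time_s: 8.7
ee_pos: [0.533, -0.2297, 0.1362]
eef_rot: [-3.133, 0.294, -0.212]
force: [1.5, -0.6, 0.1]
grip_width: 0.0941
grip_force: 0.0
```

Emit:
jog_arm(
  motion=[
    [0,0,-0.04,0,0.146,0,1],
    [-0.02,0,-0.03,0,0.147,0,1],
    [-0.045,0,0,0,0,0,1],
    [-0.045,0,0,0,0,0,1],
    [0,0,0,0,0,0,1],
  ],
)

```text
time_s: 9.2
ee_pos: [0.4392, -0.2099, 0.2102]
eef_rot: [-3.134, 0.0, -0.215]
force: [0.3, 0.7, -0.6]
grip_width: 0.0941
grip_force: 0.0
```

Run:
```python
from h import *
st(); m=ctrl.camera_model('wrist'); print(proj(m,[[.42,-.2045,.046],[.543,.06,.03]]), tool([.345,-.15,.2]))
```

```text
9.2 [ 0.4392 -0.2099  0.2102] [-1.7959e+02  2.0000e-02 -1.2310e+01] [-0.52  0.16  1.69  0.01  1.3   1.26]
[[313.94449668 203.0884815 ]
 [ 38.71903063 138.72319035]] [-0.1047 -0.0384  0.0105]
```

Run:
```python
from h import *
import pickle
im,m=snap('wrist','w3.png'); pickle.dump(m,open('m3.pkl','wb'))
hsv=cv2.cvtColor(im,cv2.COLOR_RGB2HSV)
for n,lo,hi,z in [('glass',(90,25,60),(115,140,255),.046),('orange',(5,180,120),(18,255,255),.03),('blue',(100,150,60),(125,255,255),.119)]:
    k=cv2.inRange(hsv,lo,hi); c,_=cv2.findContours(k,cv2.RETR_EXTERNAL,cv2.CHAIN_APPROX_NONE)
    for q in c:
        if cv2.contourArea(q)>60: (e,s,a)=cv2.minAreaRect(q); print(n,cv2.contourArea(q),np.round(e),np.round(s),onz(m,e,z).round(4))
```

```text
glass 1777.0 [314. 203.] [49. 47.] [ 0.4198 -0.2045  0.046 ]
blue 66.5 [  5. 124.] [10. 14.] [0.5519 0.0094 0.119 ]
```

View pics/w3.png

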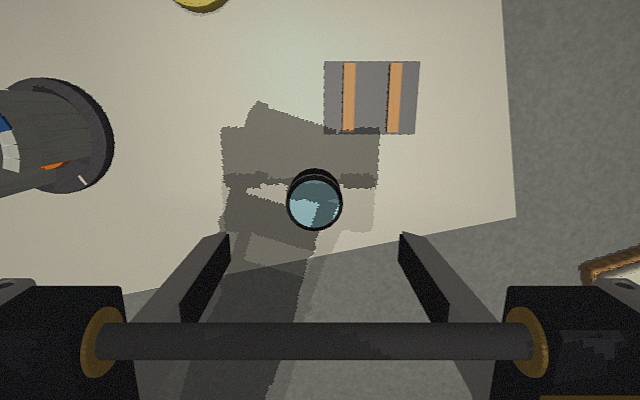

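The lens stands upright with its glass up at (314,203). The barrel is at left, with a white window mark at (82,181).

Emit:
jog_arm(
  motion=[
    [-0.02,-0.001,0,0,0,0,1],
    [0,0,0.04,0,0,0,1],
    [0,0,0.045,0,0,0,1],
    [0,0,0.045,0,0,0,1],
    [0,0,0.036,0,0,0,1],
  ],
)

```text
time_s: 9.75
ee_pos: [0.4245, -0.2047, 0.0417]
eef_rot: [-3.134, 0.0, -0.214]
force: [-0.3, 0.1, 0.2]
grip_width: 0.0938
grip_force: 0.0
```

Emit:
jog_arm(
  motion=[
    [0,0,0.028,0,0,0,1],
    [0,0,0,0,0,0,1],
    [0,0,0,0,0,0,1],
  ],
)

```text
time_s: 10.05
ee_pos: [0.4249, -0.2048, 0.0165]
eef_rot: [-3.135, -0.001, -0.214]
force: [-0.2, -1.1, 0.4]
grip_width: 0.094
grip_force: 0.0
```

Run:
```python
from h import *
import pickle
st(); m=pickle.load(open('m3.pkl','rb'))
b=np.array([.543,.06]); w=onz(m,(82,181),.018); print(w, np.degrees(np.arctan2(*(w[:2]-b)[::-1])), np.linalg.norm(w[:2]-b))
# foot edge right side & bottom
for p in [(113,150),(60,193),(45,78)]: print(onz(m,p,.018))
S=pickle.load(open('ms.pkl','rb'))
for n in S:
    im=cv2.imread('pics/%s0.png'%n)[:,:,::-1].copy(); hsv=cv2.cvtColor(im,cv2.COLOR_RGB2HSV)
    for nm,lo,hi,z in [('blue',(100,150,60),(125,255,255),.119),('orange',(3,180,120),(14,255,255),.03)]:
        k=cv2.inRange(hsv,lo,hi); c,_=cv2.findContours(k,cv2.RETR_EXTERNAL,cv2.CHAIN_APPROX_NONE)
        for q in c:
            if cv2.contourArea(q)>15: e=cv2.moments(q); p=(e['m10']/e['m00'],e['m01']/e['m00']); print(n,nm,cv2.contourArea(q),np.round(p),onz(S[n],p,z).round(3))
```

```text
10.05 [ 0.4249 -0.2048  0.0165] [-1.796e+02 -4.000e-02 -1.225e+01] [-0.53  0.39  1.9   0.01  0.85  1.25]
[0.49080086 0.04200716 0.018     ] -160.9811267790077 0.055213155031287424
[ 0.51573378 -0.00392552  0.018     ]
[0.48317024 0.07136109 0.018     ]
[0.59976111 0.03764093 0.018     ]
scene blue 45.0 [364. 210.] [0.518 0.092 0.119]
scene blue 47.0 [329. 206.] [0.57  0.035 0.119]
scene orange 272.5 [605. 245.] [0.114 0.497 0.03 ]
scene orange 249.5 [340. 227.] [0.548 0.054 0.03 ]
side blue 26.0 [311. 194.] [0.566 0.025 0.119]
side blue 31.5 [283. 184.] [0.515 0.084 0.119]
side orange 47.0 [290. 212.] [0.52  0.065 0.03 ]
```

Emit:
jog_arm(
  motion=[
    [-0.005,0,0.002,0,0,0,1],
    [0,0,0,0,0,0,1],
    [0,0,0,0,0,0,-1],
    [0,0,0,0,0,0,-1],
    [0,0,0,0,0,0,-1],
  ],
  squeeze=20,
)

```text
time_s: 10.55
ee_pos: [0.4194, -0.2036, 0.0144]
eef_rot: [-3.135, -0.001, -0.214]
force: [-0.2, -0.5, 0.0]
grip_width: 0.0732
grip_force: 0.0
```

Emit:
jog_arm(
  motion=[
    [0,0,0,0,0,0,-1],
    [0,0,0,0,0,0,-1],
    [0,0,-0.03,0,0,0,-1],
    [0,0,-0.045,0,0,0,-1],
    [0,0,-0.045,0,0,0,-1],
  ],
)

```text
time_s: 11.05
ee_pos: [0.4184, -0.2039, 0.1351]
eef_rot: [-3.134, 0.001, -0.214]
force: [0.9, -0.2, -2.0]
grip_width: 0.0597
grip_force: 20.0
```

Emit:
jog_arm(
  motion=[
    [0,0,-0.045,0,0,-0.145,-1],
    [0,0,-0.045,0,0,-0.145,-1],
    [0,0,0,0,0,-0.145,-1],
    [0,0,0,0,0,-0.145,-1],
    [0,0,0,0,0,-0.145,-1],
  ],
)

```text
time_s: 11.55
ee_pos: [0.4187, -0.2047, 0.2241]
eef_rot: [-3.137, -0.005, 0.517]
force: [1.4, 0.4, -2.1]
grip_width: 0.0597
grip_force: 20.0
```

Emit:
jog_arm(
  motion=[
    [0,0,0,0,0,-0.145,-1],
    [0,0,0,0,0,-0.145,-1],
    [0,0,0,0,0,-0.145,-1],
    [0,0,0,0,0,-0.145,-1],
    [0,0,0,0,0,-0.145,-1],
  ],
)

```text
time_s: 12.05
ee_pos: [0.4186, -0.2047, 0.2238]
eef_rot: [-3.141, -0.007, 1.242]
force: [-0.7, 0.0, -1.2]
grip_width: 0.06
grip_force: 20.0
```

Emit:
jog_arm(
  motion=[
    [0,0,0,0,0,-0.145,-1],
    [0,0,0,0,0,-0.145,-1],
    [0,0,0,0,0,-0.145,-1],
    [0,0,0,0,0,-0.145,-1],
    [0,0,0,0,0,-0.145,-1],
  ],
)

```text
time_s: 12.55
ee_pos: [0.4186, -0.2047, 0.2238]
eef_rot: [3.137, -0.006, 1.967]
force: [0.3, -0.5, -2.3]
grip_width: 0.0598
grip_force: 20.0
```

Run:
```python
from h import *
st(); o=ctrl.get_obs(); print(o['grip_width'],tool([.585,-.02,o['ee_pos'][2]]))
```

```text
12.55 [ 0.4186 -0.2047  0.2238] [179.76  -0.34 112.7 ] [-0.54  0.1   1.72  0.01  1.33 -0.94]
0.05977228629014705 [0.1062 0.2248 0.0016]
```

Emit:
jog_arm(
  motion=[
    [0.016,0.035,0,0,0,0,-1],
    [0.021,0.045,0,0,0,0,-1],
    [0.021,0.045,0,0,0,0,-1],
    [0.021,0.045,0,0,0,0,-1],
    [0.02,0.04,0,0,0,0,-1],
  ],
)

```text
time_s: 13.05
ee_pos: [0.5764, -0.0314, 0.2252]
eef_rot: [3.138, -0.006, 1.961]
force: [-0.5, -0.2, -0.8]
grip_width: 0.0597
grip_force: 20.0
```

Emit:
jog_arm(
  motion=[
    [0.007,0.015,0,0,0,0,-1],
    [0,0,0,0,0,0,-1],
    [0,0,0,0,0,0,-1],
  ],
)

```text
time_s: 13.35
ee_pos: [0.5861, -0.0214, 0.2252]
eef_rot: [3.138, -0.006, 1.961]
force: [-1.0, -0.2, -1.2]
grip_width: 0.0596
grip_force: 20.0
```

Run:
```python
from h import *
import pickle
st(); im,m=snap('wrist','w4.png'); pickle.dump(m,open('m4.pkl','wb')); print(proj(m,[[.542,.058,.03],[.542,.058,.119],[.445,.247,.022],[.612,.26,.052]]))
```

```text
13.35 [ 0.5861 -0.0214  0.2252] [179.8   -0.33 112.37] [-0.1   0.37  1.39  0.01  1.39 -0.49]
[[ 302.1814932    92.35269889]
 [ 298.91148902   87.34899137]
 [ 280.82705672 -153.20364007]
 [ 465.31155691 -104.26067324]]
```

View pics/w4.png

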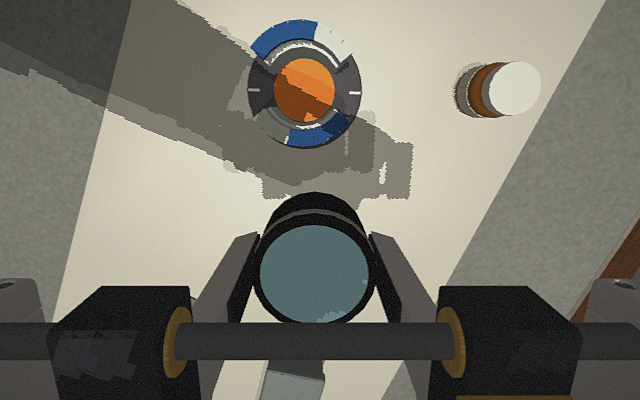

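The barrel is open at (305,90), with white foot marks at (254,90) and (354,93). The windows lie almost along the tool's closing line, and the lens is held level.

Run:
```python
from h import *
import pickle
m=pickle.load(open('m4.pkl','rb')); im=cv2.imread('pics/w4.png')[:,:,::-1].copy()
hsv=cv2.cvtColor(im,cv2.COLOR_RGB2HSV)
k=cv2.inRange(hsv[:160,:400],(3,170,90),(20,255,255)); c=max(cv2.findContours(k,0,1)[0],key=cv2.contourArea); e=cv2.minEnclosingCircle(c); print('orange',e,onz(m,e[0],.03))
g=cv2.cvtColor(im,cv2.COLOR_RGB2GRAY)
out=[]
for x0 in (246,344):
    k=(g[80:104,x0:x0+18]>130).astype(np.uint8); n,l,s,cc=cv2.connectedComponentsWithStats(k); 
    print([(s[i].tolist(),(cc[i]+[x0,80]).round(1)) for i in range(1,n)])
k=cv2.inRange(hsv[:160,:400],(100,130,50),(125,255,255))
ys,xs=np.nonzero(k)
P=np.array([onz(m,(x,y),.119)[:2] for x,y in zip(xs,ys)])
print(len(P))
a,b=onz(m,(254,90),.018)[:2],onz(m,(354,93),.018)[:2]; print('mid',(a+b)/2,'yaw',np.degrees(np.arctan2(*(b-a)[::-1])),np.linalg.norm(a-b))
st()
```

```text
orange ((303.7845764160156, 89.72344970703125), 31.559450149536133) [0.54256181 0.06104085 0.03      ]
[([0, 0, 1, 8, 8], array([246. ,  83.5])), ([3, 9, 10, 2, 20], array([253.5,  89.5])), ([0, 11, 1, 7, 7], array([246.,  94.])), ([0, 19, 2, 5, 7], array([246.7, 100.6]))]
[([17, 0, 1, 6, 6], array([361. ,  82.5])), ([5, 11, 12, 4, 39], array([354.7,  92.3])), ([16, 15, 2, 9, 12], array([360.8,  99.8]))]
2165
mid [0.5430397  0.05991604] yaw 20.776224131970384 0.10678085725446934
13.4 [ 0.586  -0.0219  0.2254] [179.78  -0.32 112.33] [-0.1   0.37  1.39  0.01  1.39 -0.49]
```

Run:
```python
from h import *
import pickle
m=pickle.load(open('m4.pkl','rb')); im=cv2.imread('pics/w4.png')[:,:,::-1].copy()
hsv=cv2.cvtColor(im,cv2.COLOR_RGB2HSV)
k=cv2.inRange(hsv[215:322],(85,25,60),(115,140,200)); k[:, :250]=0;k[:,380:]=0
c=max(cv2.findContours(k,0,1)[0],key=cv2.contourArea)+[0,215]; print(cv2.boundingRect(c))
e=(np.array(cv2.boundingRect(c)[:2])+np.array(cv2.boundingRect(c)[2:])/2); p=onz(m,e,.257); print(e,p, tool(p))
x,y,w,h=cv2.boundingRect(c); print('diam',np.linalg.norm(onz(m,(x,e[1]),.257)-onz(m,(x+w,e[1]),.257)),np.linalg.norm(onz(m,(e[0],y),.257)-onz(m,(e[0],y+h),.257)))
print(tool([.543,.06,.16]))
```

```text
(260, 225, 109, 97)
[314.5 273.5] [ 0.58711957 -0.0211968   0.257     ] [ 0.0004  0.0014 -0.0315]
diam 0.050880974062266306 0.04972897236678998
[ 0.0917 -0.0089  0.0659]
```

Emit:
jog_arm(
  motion=[
    [0.03,-0.003,0,0,0,0.027,-1],
    [0.03,-0.003,0,0,0,0,-1],
    [0.03,-0.002,0.02,0,0,0,-1],
    [0,0,0.04,0,0,0,-1],
    [0,0,0.02,0,0,0,-1],
  ],
)

```text
time_s: 13.9
ee_pos: [0.5449, 0.0598, 0.144]
eef_rot: [3.139, -0.006, 1.934]
force: [-0.8, -0.1, -1.5]
grip_width: 0.0599
grip_force: 20.0
```

Emit:
jog_arm(
  motion=[
    [0,0,0,0,0,0,-1],
    [0,0,0,0,0,0,-1],
  ],
)

```text
time_s: 14.1
ee_pos: [0.5467, 0.0594, 0.1472]
eef_rot: [3.136, -0.005, 1.933]
force: [-1.1, -0.1, -1.9]
grip_width: 0.0596
grip_force: 20.0
```

Run:
```python
from h import *
st(); print(tool([.5424,.0594,.12]))
```

```text
14.1 [0.5467 0.0594 0.1472] [179.7   -0.3  110.74] [ 0.04  0.35  1.59  0.01  1.19 -0.33]
[ 0.0014 -0.0042  0.0272]
```

Emit:
jog_arm(
  motion=[
    [0.001,-0.004,0.01,0,0,0,-1],
    [0,0,0.01,0,0,0,-1],
    [0,0,0,0,0,0,-1],
  ],
)

```text
time_s: 14.4
ee_pos: [0.5418, 0.0597, 0.125]
eef_rot: [3.139, -0.006, 1.934]
force: [0.5, -0.3, -1.5]
grip_width: 0.0596
grip_force: 20.0
```

Emit:
jog_arm(
  motion=[
    [0,0,0.006,0,0,0,-1],
    [0,0,0.004,0,0,0,-1],
    [0,0,0,0,0,0,-1],
  ],
)

```text
time_s: 14.7
ee_pos: [0.5423, 0.0599, 0.1156]
eef_rot: [3.138, -0.006, 1.934]
force: [-0.2, -0.1, -2.2]
grip_width: 0.0598
grip_force: 20.0
```

Run:
```python
from h import *
st(); print(tool([.5424,.0594,.11]),ctrl.get_obs()['moment'])
```

```text
14.7 [0.5423 0.0599 0.1156] [179.79  -0.33 110.81] [ 0.04  0.38  1.63  0.01  1.13 -0.33]
[-0.0006 -0.0002  0.0056] [-0.0161558  -0.08606914  0.00488619]
```

Emit:
jog_arm(
  motion=[
    [0,0,0.008,0,0,0,-1],
    [0,0,0.008,0,0,0,-1],
    [0,0,0,0,0,0,-1],
  ],
)

```text
time_s: 15.0
ee_pos: [0.5419, 0.06, 0.0987]
eef_rot: [3.139, -0.006, 1.934]
force: [-0.1, -0.4, -2.3]
grip_width: 0.06
grip_force: 20.0
```

Emit:
jog_arm(
  motion=[
    [0,0,0.008,0,0,0,-1],
    [0,0,0.008,0,0,0,-1],
    [0,0,0,0,0,0,-1],
  ],
)

```text
time_s: 15.3
ee_pos: [0.542, 0.0601, 0.0828]
eef_rot: [3.139, -0.006, 1.934]
force: [-0.5, 0.4, -1.7]
grip_width: 0.0595
grip_force: 20.0
```

Emit:
jog_arm(
  motion=[
    [0,0,0.01,0,0,0,-1],
    [0,0,0.01,0,0,0,-1],
    [0,0,0,0,0,0,-1],
  ],
)

```text
time_s: 15.6
ee_pos: [0.5418, 0.0602, 0.0624]
eef_rot: [3.14, -0.006, 1.934]
force: [0.0, 0.4, -1.2]
grip_width: 0.0599
grip_force: 20.0
```

Going smoothly; 18 mm remain.

Emit:
jog_arm(
  motion=[
    [0,0,0.008,0,0,0,-1],
    [0,0,0.006,0,0,0,-1],
    [0,0,0,0,0,0,-1],
  ],
)

```text
time_s: 15.9
ee_pos: [0.5422, 0.0603, 0.0492]
eef_rot: [3.138, -0.006, 1.934]
force: [-1.0, 0.6, -1.8]
grip_width: 0.0595
grip_force: 20.0
```

Emit:
jog_arm(
  motion=[
    [0,0,0.003,0,0,0,-1],
    [0,0,0,0,0,0,-1],
  ],
)

```text
time_s: 16.1
ee_pos: [0.5426, 0.0604, 0.0469]
eef_rot: [3.137, -0.005, 1.934]
force: [-0.6, -0.0, -1.8]
grip_width: 0.0595
grip_force: 20.0
```

Emit:
jog_arm(
  motion=[
    [0,0,0.0015,0,0,0,-1],
    [0,0,0,0,0,0,-1],
  ],
)

```text
time_s: 16.3
ee_pos: [0.5426, 0.0604, 0.0456]
eef_rot: [3.137, -0.005, 1.934]
force: [0.6, -0.7, -2.5]
grip_width: 0.0596
grip_force: 20.0
```

Emit:
jog_arm(
  motion=[
    [0,0,0.0015,0,0,0,-1],
    [0,0,0,0,0,0,-1],
  ],
)

```text
time_s: 16.5
ee_pos: [0.5429, 0.0604, 0.0444]
eef_rot: [3.137, -0.005, 1.934]
force: [-1.2, -0.0, 1.1]
grip_width: 0.0597
grip_force: 20.0
```

Emit:
jog_arm(
  motion=[
    [0,0,0.001,0,0,0,-1],
    [0,0,0,0,0,0,-1],
  ],
)

```text
time_s: 16.7
ee_pos: [0.5428, 0.0604, 0.0438]
eef_rot: [3.137, -0.005, 1.934]
force: [-4.2, -0.8, 9.4]
grip_width: 0.0596
grip_force: 20.0
```

Emit:
jog_arm(
  motion=[
    [0,0,0,0,0,0,1],
    [0,0,0,0,0,0,1],
    [0,0,0,0,0,0,1],
    [0,0,0,0,0,0,1],
    [0,0,-0.02,0,0,0,1],
  ],
)

```text
time_s: 17.2
ee_pos: [0.5413, 0.0602, 0.0612]
eef_rot: [3.141, -0.007, 1.934]
force: [0.5, -0.5, 0.3]
grip_width: 0.093
grip_force: 0.0
```

Emit:
jog_arm(
  motion=[
    [0,0,-0.04,0,0,0,1],
    [0,0,-0.045,0,0,0,1],
    [0,0,-0.045,0,0,0,1],
    [0,0,-0.02,0,0,0,1],
    [0.035,-0.004,0,0,0,0,1],
  ],
)

```text
time_s: 17.7
ee_pos: [0.5279, 0.089, 0.2165]
eef_rot: [3.132, -0.004, 1.931]
force: [0.5, 0.7, -0.1]
grip_width: 0.0942
grip_force: 0.0
```

Emit:
jog_arm(
  motion=[
    [0.045,-0.006,0,0,0,0,1],
    [0.045,-0.006,0,0,0,0,1],
    [0.045,-0.006,0,0,0,0,1],
    [0.04,-0.003,0,0,0,0,1],
    [0,0,0,0,0,0,1],
  ],
)

```text
time_s: 18.2
ee_pos: [0.4425, 0.2499, 0.2143]
eef_rot: [3.137, -0.006, 1.938]
force: [0.8, -0.1, -0.4]
grip_width: 0.0938
grip_force: 0.0
```

Emit:
jog_arm(
  motion=[
    [0,0,0,0,0,0,1],
  ],
)

```text
time_s: 18.3
ee_pos: [0.4441, 0.2471, 0.2141]
eef_rot: [3.137, -0.005, 1.936]
force: [0.9, -0.4, 0.7]
grip_width: 0.0941
grip_force: 0.0
```

Run:
```python
from h import *
import pickle
st(); im,m=snap('wrist','w5.png'); pickle.dump(m,open('m5.pkl','wb'))
hsv=cv2.cvtColor(im,cv2.COLOR_RGB2HSV)
k=cv2.inRange(hsv,(12,100,90),(30,255,255))
for c in cv2.findContours(k,0,1)[0]:
    if cv2.contourArea(c)>150:
        x,y,w,h=cv2.boundingRect(c);e=(x+w/2,y+h/2); p=onz(m,e,.022); print(cv2.contourArea(c),(x,y,w,h),p.round(4),tool([*p[:2],.003]))
```

```text
18.3 [0.4441 0.2471 0.2141] [179.75  -0.3  110.91] [0.43 0.2  1.63 0.01 1.31 0.07]
210.0 (531, 315, 18, 53) [0.7844 0.1546 0.022 ] [-0.2077  0.2842  0.2112]
512.5 (422, 190, 59, 49) [0.6053 0.2644 0.022 ] [-0.0414  0.1558  0.2116]
1711.5 (290, 153, 48, 47) [0.4451 0.2499 0.022 ] [0.0019 0.0009 0.2111]
```

View pics/w5.png

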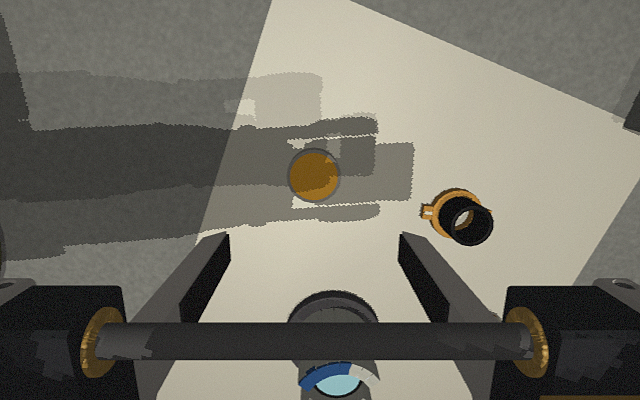

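The filter is at (314,176), between the finger lines. The ring is at (457,210) with a lug at (427,212), and the lens shows glass up in the barrel at the bottom.

Emit:
jog_arm(
  motion=[
    [0.002,0.001,0.03,0,0,0,1],
    [0,0,0.045,0,0,0,1],
    [0,0,0.045,0,0,0,1],
    [0,0,0.045,0,0,0,1],
    [0,0,0.03,0,0,0,1],
  ],
)

```text
time_s: 18.85
ee_pos: [0.4446, 0.2484, 0.0163]
eef_rot: [3.14, -0.005, 1.932]
force: [1.3, 0.3, 1.3]
grip_width: 0.0937
grip_force: 0.0
```

Emit:
jog_arm(
  motion=[
    [0,0,0.005,0,0,0,1],
    [0,0,0,0,0,0,1],
    [0,0,0,0,0,0,1],
  ],
)

```text
time_s: 19.15
ee_pos: [0.4462, 0.2502, 0.0159]
eef_rot: [3.135, -0.006, 1.933]
force: [0.8, -0.9, 1.0]
grip_width: 0.0942
grip_force: 0.0
```

Run:
```python
from h import *
st(); print(tool([.4451,.2499,.006]))
```

```text
19.15 [0.4462 0.2502 0.0159] [179.61  -0.32 110.77] [0.44 0.46 1.8  0.01 0.88 0.07]
[ 0.     -0.0012  0.0099]
```

Emit:
jog_arm(
  motion=[
    [0,-0.001,0.008,0,0,0,1],
    [0,0,0,0,0,0,1],
    [0,0,0,0,0,0,-1],
    [0,0,0,0,0,0,-1],
    [0,0,0,0,0,0,-1],
  ],
)

```text
time_s: 19.65
ee_pos: [0.4442, 0.25, 0.0064]
eef_rot: [3.137, -0.005, 1.934]
force: [0.4, 0.2, -0.2]
grip_width: 0.073
grip_force: 0.0
```

Emit:
jog_arm(
  motion=[
    [0,0,0,0,0,0,-1],
    [0,0,0,0,0,0,-1],
  ],
)

```text
time_s: 19.85
ee_pos: [0.4441, 0.25, 0.0062]
eef_rot: [3.137, -0.006, 1.934]
force: [-0.4, 0.8, 1.3]
grip_width: 0.0599
grip_force: 20.0
```

Emit:
jog_arm(
  motion=[
    [0,0,-0.03,0,0,0,-1],
    [0,0,-0.045,0,0,0,-1],
    [0,0,-0.045,0,0,0,-1],
    [0,0,-0.045,0,0,0,-1],
    [0,0,-0.04,0,0,0,-1],
  ],
)

```text
time_s: 20.35
ee_pos: [0.4434, 0.2485, 0.2135]
eef_rot: [3.136, -0.006, 1.934]
force: [-0.3, -0.1, -1.6]
grip_width: 0.06
grip_force: 20.0
```

Run:
```python
from h import *
st(); print(tool([.5425,.0602,.16]))
```

```text
20.35 [0.4434 0.2485 0.2135] [179.69  -0.32 110.81] [0.44 0.2  1.63 0.01 1.31 0.07]
[-0.2115  0.0254  0.0525]
```

Emit:
jog_arm(
  motion=[
    [-0.035,0.004,0,0,0,0,-1],
    [-0.045,0.006,0,0,0,0,-1],
    [-0.045,0.006,0,0,0,0,-1],
    [-0.045,0.006,0,0,0,0,-1],
    [-0.041,0.003,0.02,0,0,0,-1],
  ],
)

```text
time_s: 20.85
ee_pos: [0.5437, 0.0585, 0.192]
eef_rot: [3.133, -0.004, 1.934]
force: [0.1, 0.4, -1.1]
grip_width: 0.0596
grip_force: 20.0
```

Emit:
jog_arm(
  motion=[
    [0,0,0.035,0,0,0,-1],
    [0,0,0,0,0,0,-1],
    [0,0,0,0,0,0,-1],
  ],
)

```text
time_s: 21.15
ee_pos: [0.5419, 0.061, 0.1557]
eef_rot: [3.138, -0.006, 1.934]
force: [0.7, 1.0, -0.3]
grip_width: 0.0596
grip_force: 20.0
```

Run:
```python
from h import *
st(); print(tool([.5425,.0602,.128]))
```

```text
21.15 [0.5419 0.061  0.1557] [179.78  -0.33 110.83] [ 0.04  0.33  1.6   0.01  1.21 -0.32]
[-0.0011  0.0002  0.0277]
```

Emit:
jog_arm(
  motion=[
    [-0.001,0,0.015,0,0,0,-1],
    [0,0,0.015,0,0,0,-1],
    [0,0,0,0,0,0,-1],
  ],
)

```text
time_s: 21.45
ee_pos: [0.5422, 0.0607, 0.1255]
eef_rot: [3.138, -0.006, 1.935]
force: [-0.8, -0.4, -0.6]
grip_width: 0.0593
grip_force: 20.0
```

Emit:
jog_arm(
  motion=[
    [0,0,0.008,0,0,0,-1],
    [0,0,0.008,0,0,0,-1],
    [0,0,0,0,0,0,-1],
  ],
)

```text
time_s: 21.75
ee_pos: [0.5422, 0.0601, 0.1086]
eef_rot: [3.138, -0.006, 1.934]
force: [0.0, 0.3, -1.1]
grip_width: 0.0594
grip_force: 20.0
```

Emit:
jog_arm(
  motion=[
    [0,0,0.008,0,0,0,-1],
    [0,0,0.008,0,0,0,-1],
    [0,0,0,0,0,0,-1],
  ],
)

```text
time_s: 22.05
ee_pos: [0.542, 0.06, 0.0918]
eef_rot: [3.139, -0.006, 1.934]
force: [0.4, 0.1, -1.4]
grip_width: 0.0596
grip_force: 20.0
```

Emit:
jog_arm(
  motion=[
    [0,0,0.005,0,0,0,-1],
    [0,0,0.003,0,0,0,-1],
    [0,0,0,0,0,0,-1],
  ],
)

```text
time_s: 22.35
ee_pos: [0.5424, 0.0601, 0.0847]
eef_rot: [3.138, -0.006, 1.934]
force: [0.3, -0.3, -1.7]
grip_width: 0.0598
grip_force: 20.0
```

Emit:
jog_arm(
  motion=[
    [0,0,0.0015,0,0,0,-1],
    [0,0,0,0,0,0,-1],
  ],
)

```text
time_s: 22.55
ee_pos: [0.5426, 0.0602, 0.0836]
eef_rot: [3.137, -0.005, 1.934]
force: [0.7, 0.4, -0.3]
grip_width: 0.0597
grip_force: 20.0
```

Emit:
jog_arm(
  motion=[
    [0,0,0.001,0,0,0,-1],
    [0,0,0,0,0,0,-1],
  ],
)

```text
time_s: 22.75
ee_pos: [0.5426, 0.0602, 0.0826]
eef_rot: [3.137, -0.005, 1.934]
force: [0.2, 0.9, -0.3]
grip_width: 0.0592
grip_force: 20.0
```

Emit:
jog_arm(
  motion=[
    [0,0,0.001,0,0,0,-1],
    [0,0,0,0,0,0,-1],
  ],
)

```text
time_s: 22.95
ee_pos: [0.5428, 0.0601, 0.0822]
eef_rot: [3.137, -0.005, 1.934]
force: [-3.4, -0.0, 7.5]
grip_width: 0.0594
grip_force: 20.0
```

Emit:
jog_arm(
  motion=[
    [0,0,0,0,0,0,1],
    [0,0,0,0,0,0,1],
    [0,0,0,0,0,0,1],
    [0,0,0,0,0,0,1],
    [0,0,-0.02,0,0,0,1],
  ],
)

```text
time_s: 23.45
ee_pos: [0.5413, 0.06, 0.0997]
eef_rot: [3.141, -0.007, 1.934]
force: [0.5, 0.2, 1.1]
grip_width: 0.0931
grip_force: 0.0
```

Emit:
jog_arm(
  motion=[
    [0,0,-0.04,0,0,0,1],
    [0,0,-0.045,0,0,0,1],
    [0,0,-0.04,0,0,0,1],
    [0.02,0.016,0,0,0,0,1],
    [0.033,0.026,0,0,0,0,1],
  ],
)

```text
time_s: 23.95
ee_pos: [0.5633, 0.1231, 0.2288]
eef_rot: [3.134, -0.005, 1.931]
force: [-0.1, 0.5, -0.4]
grip_width: 0.0938
grip_force: 0.0
```

Emit:
jog_arm(
  motion=[
    [0.035,0.028,0,0,0,0,1],
    [0.033,0.026,0,0,0,0,1],
    [0.033,0.026,0,0,0,0,1],
    [0.01,0.01,0,0,0,0,1],
    [0,0,0,0,0,0,1],
  ],
)

```text
time_s: 24.45
ee_pos: [0.6073, 0.2611, 0.2271]
eef_rot: [3.138, -0.006, 1.936]
force: [-0.7, -0.5, -0.4]
grip_width: 0.0941
grip_force: 0.0
```

Emit:
jog_arm(
  motion=[
    [0,0,0,0,0,0,1],
  ],
)

```text
time_s: 24.55
ee_pos: [0.6072, 0.2588, 0.2277]
eef_rot: [3.138, -0.005, 1.934]
force: [0.6, -0.4, 0.2]
grip_width: 0.0937
grip_force: 0.0
```

Run:
```python
from h import *
import pickle
st(); im,m=snap('wrist','w6.png'); pickle.dump(m,open('m6.pkl','wb')); e=proj(m,[.609,.262,.03])[0]; print(e)
x,y=np.clip(e.astype(int)-[80,60],0,[480,280]); print(x,y); cv2.imwrite('pics/w6c.png',cv2.resize(im[y:y+120,x:x+160,::-1],None,fx=5,fy=5,interpolation=cv2.INTER_CUBIC))
```

```text
24.55 [0.6072 0.2588 0.2277] [179.78  -0.31 110.81] [ 0.35  0.54  1.14  0.01  1.46 -0.02]
[314.88356817 175.46949007]
234 115
```

View pics/w6c.png

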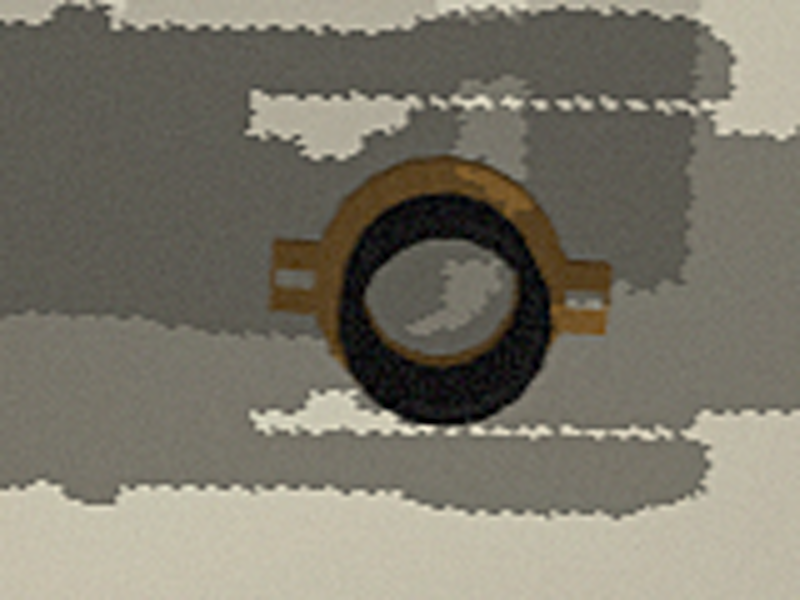

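The crop shows the ring with lug marks at (293,278) and (583,299), i.e. image pixels (292.6,170.6) and (350.6,174.8), and the neck centred at about (443,310).

Run:
```python
from h import *
import pickle
m=pickle.load(open('m6.pkl','rb'))
a,b=[onz(m,p,.012)[:2] for p in [(292.6,170.6),(350.6,174.8)]]; c=(a+b)/2
n=onz(m,(234+88.8,115+62),.052)
print(a,b,np.linalg.norm(a-b),c,n,'yaw',np.degrees(np.arctan2(*(b-a)[::-1])),tool([*c,.032]))
n=onz(m,(234+443/5,115+310/5),.052); print(n)
```

```text
[0.58422683 0.25501329] [0.64881411 0.27427314] 0.06739776207348747 [0.61652047 0.26464321] [0.61565981 0.26730754 0.052     ] yaw 16.60451607009388 [0.0015 0.01   0.1962]
[0.61546455 0.26723338 0.052     ]
```

Emit:
jog_arm(
  motion=[
    [0.0025,0.01,0.03,0,0,0.073,1],
    [0,0,0.045,0,0,0,1],
    [0,0,0.045,0,0,0,1],
    [0,0,0.04,0,0,0,1],
    [0,0,0.025,0,0,0,1],
  ],
)

```text
time_s: 25.1
ee_pos: [0.6152, 0.2647, 0.0403]
eef_rot: [3.141, -0.006, 1.86]
force: [0.0, -0.2, -0.3]
grip_width: 0.0937
grip_force: 0.0
```

Emit:
jog_arm(
  motion=[
    [0,0,0.01,0,0,0,1],
    [0,0,0,0,0,0,1],
    [0,0,0,0,0,0,1],
  ],
)

```text
time_s: 25.4
ee_pos: [0.6171, 0.2664, 0.0351]
eef_rot: [3.135, -0.006, 1.86]
force: [-0.1, -0.5, 0.9]
grip_width: 0.0939
grip_force: 0.0
```

Run:
```python
from h import *
st(); print(tool([.616,.2655,.030]))
```

```text
25.4 [0.6171 0.2664 0.0351] [179.64  -0.34 106.59] [0.35 0.73 1.29 0.01 1.12 0.06]
[-0.0006 -0.0014  0.0051]
```

Emit:
jog_arm(
  motion=[
    [-0.001,-0.001,0.005,0,0,0,1],
    [0,0,0,0,0,0,1],
    [0,0,0,0,0,0,-1],
    [0,0,0,0,0,0,-1],
    [0,0,0,0,0,0,-1],
  ],
  squeeze=40,
)

```text
time_s: 25.9
ee_pos: [0.6157, 0.2654, 0.0284]
eef_rot: [3.137, -0.006, 1.861]
force: [0.7, -0.0, 0.4]
grip_width: 0.0735
grip_force: 0.0
```

Emit:
jog_arm(
  motion=[
    [0,0,0,0,0,0,-1],
    [0,0,0,0,0,0,-1],
    [0,0,0,0,0,0,-1],
  ],
)

```text
time_s: 26.2
ee_pos: [0.6156, 0.2654, 0.0282]
eef_rot: [3.138, -0.006, 1.861]
force: [0.1, -0.0, -0.1]
grip_width: 0.0497
grip_force: 0.0
```

Emit:
jog_arm(
  motion=[
    [0,0,-0.03,0,0,0,-1],
    [0,0,-0.045,0,0,0,-1],
    [0,0,-0.045,0,0,0,-1],
    [0,0,-0.045,0,0,0,-1],
    [0,0,-0.02,0,0,-0.073,-1],
  ],
)

```text
time_s: 26.7
ee_pos: [0.616, 0.2644, 0.218]
eef_rot: [3.132, -0.005, 1.934]
force: [0.6, 0.2, -2.5]
grip_width: 0.0444
grip_force: 39.9
```

Run:
```python
from h import *
st(); print(tool([.5425,.0602,.18]),ctrl.get_obs()['grip_width'])
```

```text
26.7 [0.616  0.2644 0.218 ] [179.43  -0.31 110.83] [ 0.35  0.56  1.12  0.01  1.45 -0.02]
[-0.1649 -0.1416  0.0357] 0.04440209109272499
```

Run:
```python
from h import *
st(); im,m=snap('wrist','w7.png'); hsv=cv2.cvtColor(im,cv2.COLOR_RGB2HSV)
p0=ctrl.get_obs()['ee_pos']; R=Ro.from_euler('xyz',ctrl.get_obs()['eef_rot']).as_matrix()
pred=[p0+R@np.array(v) for v in [(0,.0395,.018),(0,-.0395,.018),(0,0,-.024),(.03,0,.017),(.023,0,-.024)]]; print(proj(m,pred).round(1))
k=cv2.inRange(hsv,(10,110,50),(28,255,255)); k[:200]=0
for c in cv2.findContours(k,0,1)[0]:
    if cv2.contourArea(c)>25: print(cv2.contourArea(c),cv2.boundingRect(c))
```

```text
26.7 [0.616  0.2644 0.218 ] [179.43  -0.31 110.83] [ 0.35  0.56  1.12  0.01  1.45 -0.02]
[[379.1 235.9]
 [247.7 236.5]
 [313.  267.8]
 [313.  188. ]
 [312.7 222.7]]
997.0 (419, 360, 147, 40)
735.5 (406, 307, 23, 71)
732.5 (200, 307, 22, 71)
398.0 (334, 292, 31, 31)
341.0 (287, 235, 56, 24)
2105.5 (562, 201, 78, 122)
591.0 (330, 200, 49, 37)
566.0 (254, 200, 48, 38)
```

Run:
```python
from h import *
m=ctrl.camera_model('wrist'); im=cv2.imread('pics/w7.png')[:,:,::-1].copy(); hsv=cv2.cvtColor(im,cv2.COLOR_RGB2HSV)
k=cv2.inRange(hsv,(8,90,40),(30,255,255)); k=k[150:262,235:400]
for y in range(0,112,4): print(150+y,''.join('#' if v else '.' for v in k[y,::2]))
g=hsv[150:262,235:400]; w=((g[...,1]<60)&(g[...,2]>120)).astype(np.uint8)
n,l,s,c=cv2.connectedComponentsWithStats(w); print([(s[i].tolist(),(c[i]+[235,150]).round(1).tolist()) for i in range(1,n) if 8<s[i][4]<300])
```

```text
150 ...................................................................................
154 ...................................................................................
158 ...................................................................................
162 ...................................................................................
166 ...................................................................................
170 ...................................................................................
174 ...................................................................................
178 ...................................................................................
182 .......................................###.........................................
186 ...............................###################.................................
190 ...........................###########################.............................
194 .........................###############################...........................
198 .......................##############...
[... 740 characters left out ...]
.......
234 ..........##........#......#...............................#...........#...........
238 ..........................###........................#.............................
242 ...........................###......................##.............................
246 ............................#####................####..............................
250 ..............................#######........######................................
254 .................................################..................................
258 .....................................######........................................
[([103, 0, 9, 7, 46], [342.0, 152.8]), ([137, 79, 4, 3, 9], [373.9, 229.9])]
```

Run:
```python
from h import *
from scipy.optimize import least_squares
m=ctrl.camera_model('wrist'); o=ctrl.get_obs(); p0=o['ee_pos']; R=Ro.from_euler('xyz',o['eef_rot']).as_matrix()
def f(v,full=False):
    x,y,z,t=v # underside offset along tool z; t tilt about tool y (foot +x side)
    T=Ro.from_euler('y',t).as_matrix()
    L=[(0,.0395,-.012),(0,-.0395,-.012),(.03,0,-.013),(.023,0,-.052)]
    q=np.array([np.array([x,y,z])+T@np.array(l) for l in L]); uv=proj(m,p0+q@R.T)
    return (uv-np.array([[379,230],[254.5,230],[317,182],[317,197]])).ravel()
for fixed in (True,False):
    g=(lambda v:f([*v,0])) if fixed else f
    s=least_squares(g,[0,0,.03]+([] if fixed else [0])); print(s.x.round(4),s.fun.round(1))
```

```text
[0.0033 0.0026 0.0392] [ 0.4 -5.1 -0.6 -5.1 -0.2 -3.5  0.4 11. ]
[-0.0025  0.0026  0.0394 -0.2023] [ 0.1 -0.2 -0.2 -0.2 -0.3  0.4  0.4 -0. ]
```

The numbers show the ring hanging by its top edge: its underside is 39 mm below the TCP and it is tilted about 11°, because I lifted before the grip had closed. I'll set it back down and regrip it properly.

Emit:
jog_arm(
  motion=[
    [0,0,0.03,0,0,0,-1],
    [0,0,0.045,0,0,0,-1],
    [0,0,0.045,0,0,0,-1],
    [0,0,0.04,0,0,0,-1],
    [0,0,0,0,0,0,-1],
  ],
  squeeze=15,
)

```text
time_s: 27.25
ee_pos: [0.6121, 0.2639, 0.046]
eef_rot: [-3.135, -0.006, 1.933]
force: [0.1, 0.1, -2.6]
grip_width: 0.0447
grip_force: 14.9
```

Emit:
jog_arm(
  motion=[
    [0,0,0.005,0,0,0,-1],
    [0,0,0.003,0,0,0,-1],
    [0,0,0,0,0,0,-1],
  ],
)

```text
time_s: 27.55
ee_pos: [0.6163, 0.2655, 0.0468]
eef_rot: [3.135, -0.005, 1.934]
force: [-0.5, 0.1, -2.0]
grip_width: 0.0449
grip_force: 14.9
```

Emit:
jog_arm(
  motion=[
    [0,0,0.003,0,0,0,-1],
    [0,0,0,0,0,0,-1],
  ],
)

```text
time_s: 27.75
ee_pos: [0.6157, 0.2653, 0.0426]
eef_rot: [3.136, -0.005, 1.934]
force: [0.1, -0.7, -1.8]
grip_width: 0.0445
grip_force: 14.9
```

Emit:
jog_arm(
  motion=[
    [0,0,0.003,0,0,0,-1],
    [0,0,0,0,0,0,-1],
  ],
)

```text
time_s: 27.95
ee_pos: [0.6158, 0.2654, 0.0393]
eef_rot: [3.137, -0.006, 1.934]
force: [0.4, -0.5, -0.8]
grip_width: 0.0449
grip_force: 14.9
```

Emit:
jog_arm(
  motion=[
    [0,0,0.002,0,0,0,-1],
    [0,0,0,0,0,0,-1],
  ],
)

```text
time_s: 28.15
ee_pos: [0.6165, 0.2656, 0.0382]
eef_rot: [3.134, -0.005, 1.934]
force: [3.5, 1.3, 3.8]
grip_width: 0.0447
grip_force: 15.0
```

Emit:
jog_arm(
  motion=[
    [0,0,0.002,0,0,0,-1],
    [0,0,0,0,0,0,-1],
  ],
)

```text
time_s: 28.35
ee_pos: [0.6171, 0.2659, 0.0372]
eef_rot: [3.132, -0.005, 1.934]
force: [3.6, 1.5, 9.6]
grip_width: 0.0446
grip_force: 15.0
```

Emit:
jog_arm(
  motion=[
    [0,0,0,0,0,0,1],
    [0,0,0,0,0,0,1],
    [0,0,0,0,0,0,1],
    [0,0,0,0,0,0,1],
    [0,0,-0.03,0,0,0,1],
  ],
)

```text
time_s: 28.85
ee_pos: [0.6135, 0.2644, 0.0613]
eef_rot: [-3.139, -0.006, 1.934]
force: [0.6, -0.5, 0.2]
grip_width: 0.0814
grip_force: 0.0
```

Emit:
jog_arm(
  motion=[
    [0,0,-0.045,0,0,0,1],
    [0,0,-0.045,0,0,0,1],
    [0,0,-0.045,0,0,0,1],
    [0,0,-0.025,0,0,0,1],
    [0,0,0,0,0,0,1],
  ],
)

```text
time_s: 29.35
ee_pos: [0.6162, 0.2644, 0.2296]
eef_rot: [3.131, -0.005, 1.934]
force: [0.1, 0.1, 0.9]
grip_width: 0.094
grip_force: 0.0
```

Run:
```python
from h import *
st(); im,m=snap('wrist','w8.png'); hsv=cv2.cvtColor(im,cv2.COLOR_RGB2HSV)
e=proj(m,[.616,.2655,.02])[0].astype(int); x0,y0=e-[45,45]
k=cv2.inRange(hsv,(8,90,40),(30,255,255))[y0:y0+90,x0:x0+90]; g=hsv[y0:y0+90,x0:x0+90]
for y in range(0,90,3): print(y0+y,''.join('#' if k[y,x] else ('o' if g[y,x,2]<45 else '.') for x in range(0,90)))
print(x0,y0)
c=max(cv2.findContours(k,0,1)[0],key=cv2.contourArea)
w=((g[...,1]<80)&(g[...,2]>110)).astype(np.uint8); n,l,s,cc=cv2.connectedComponentsWithStats(w); print([(s[i].tolist(),(cc[i]+[x0,y0]).round(1).tolist()) for i in range(1,n) if 4<s[i][4]<60])
```

```text
29.35 [0.6162 0.2644 0.2296] [179.37  -0.31 110.81] [ 0.35  0.56  1.1   0.01  1.47 -0.02]
129 ..........................................................................................
132 ..........................................................................................
135 ..........................................................................................
138 ..........................................................................................
141 ..........................................................................................
144 ..........................................................................................
147 ..........................................................................................
150 ....................................#######################...............................
153 ...............................################################...........................
156 ............................############ooooooooooooooo###########........................
159 ..........................#########ooooooooooooooooooooo
[... 1294 characters left out ...]
......................................................................
204 ..........................................................................................
207 ..........................................................................................
210 ..........................................................................................
213 ..........................................................................................
216 ..........................................................................................
266 129
[([73, 5, 4, 3, 9], [340.4, 135.1]), ([78, 5, 8, 3, 15], [347.7, 135.2]), ([87, 6, 3, 2, 5], [354.2, 135.4]), ([75, 45, 5, 2, 7], [342.6, 174.6])]
```

Run:
```python
from h import *
m=ctrl.camera_model('wrist'); st()
a,b=[onz(m,p,.012)[:2] for p in [(280,174.4),(346.7,174.6)]]; c=(a+b)/2
print(c,np.linalg.norm(a-b),np.degrees(np.arctan2(*(b-a)[::-1])),tool([*c,.028]))
```

```text
29.4 [0.6156 0.2642 0.2266] [179.59  -0.31 110.81] [ 0.35  0.56  1.11  0.01  1.47 -0.02]
[0.61721855 0.26509457] 0.07712838045274957 20.5873385180674 [-0.0008  0.0005  0.1986]
```

Emit:
jog_arm(
  motion=[
    [0,0,0.03,0,0,0,1],
    [0,0,0.045,0,0,0,1],
    [0,0,0.045,0,0,0,1],
    [0,0,0.045,0,0,0,1],
    [0,0,0.028,0,0,0,1],
  ],
  squeeze=45,
)

```text
time_s: 29.9
ee_pos: [0.6131, 0.2645, 0.0264]
eef_rot: [-3.139, -0.006, 1.934]
force: [0.9, 0.1, 0.6]
grip_width: 0.0937
grip_force: 0.0
```

Emit:
jog_arm(
  motion=[
    [0,0,0.003,0,0,0,1],
    [0,0,0,0,0,0,1],
    [0,0,0,0,0,0,1],
  ],
)

```text
time_s: 30.2
ee_pos: [0.6163, 0.2656, 0.0308]
eef_rot: [3.135, -0.005, 1.934]
force: [0.9, 0.3, 0.2]
grip_width: 0.0943
grip_force: 0.0
```

Run:
```python
from h import *
st(); print(tool([.617,.265,.029]))
```

```text
30.2 [0.6163 0.2656 0.0308] [179.62  -0.31 110.81] [ 0.35  0.74  1.29  0.01  1.11 -0.02]
[-0.0008  0.0004  0.0018]
```

Emit:
jog_arm(
  motion=[
    [0,0,0.001,0,0,0,1],
    [0,0,0,0,0,0,-1],
    [0,0,0,0,0,0,-1],
    [0,0,0,0,0,0,-1],
    [0,0,0,0,0,0,-1],
  ],
)

```text
time_s: 30.7
ee_pos: [0.6157, 0.2653, 0.0283]
eef_rot: [3.137, -0.005, 1.934]
force: [-0.5, -0.1, -0.3]
grip_width: 0.0654
grip_force: 0.0
```

Emit:
jog_arm(
  motion=[
    [0,0,0,0,0,0,-1],
    [0,0,0,0,0,0,-1],
    [0,0,0,0,0,0,-1],
    [0,0,0,0,0,0,-1],
    [0,0,0,0,0,0,-1],
  ],
)

```text
time_s: 31.2
ee_pos: [0.6157, 0.2654, 0.0282]
eef_rot: [3.137, -0.006, 1.934]
force: [1.0, 0.4, 0.2]
grip_width: 0.0445
grip_force: 45.0
```

Emit:
jog_arm(
  motion=[
    [0,0,-0.015,0,0,0,-1],
    [0,0,-0.04,0,0,0,-1],
    [0,0,-0.045,0,0,0,-1],
    [0,0,-0.045,0,0,0,-1],
    [0,0,-0.045,0,0,0,-1],
  ],
)

```text
time_s: 31.7
ee_pos: [0.6147, 0.2639, 0.2212]
eef_rot: [3.137, -0.005, 1.934]
force: [-0.8, 0.3, -3.0]
grip_width: 0.0446
grip_force: 45.0
```

Emit:
jog_arm(
  motion=[
    [0,0,0,0,0,0,-1],
  ],
)

```text
time_s: 31.8
ee_pos: [0.6168, 0.2647, 0.2267]
eef_rot: [3.126, -0.005, 1.934]
force: [0.5, -0.5, -1.3]
grip_width: 0.0446
grip_force: 45.0
```

Run:
```python
from h import *
st(); im,m=snap('wrist','w9.png'); hsv=cv2.cvtColor(im,cv2.COLOR_RGB2HSV)
k=cv2.inRange(hsv,(8,90,40),(30,255,255))[160:275,225:405]
for y in range(0,115,4): print(160+y,''.join('#' if v else '.' for v in k[y,::2]))
o=ctrl.get_obs(); p0=o['ee_pos']; R=Ro.from_euler('xyz',o['eef_rot']).as_matrix()
L=np.array([(0,.0395,-.012),(0,-.0395,-.012),(.03,0,-.013),(.023,0,-.052)])+[.0,0,.028]; print(proj(m,p0+L@R.T).round(1)); print(tool([.5425,.0602,.18]))
```

```text
31.8 [0.6168 0.2647 0.2267] [179.1   -0.31 110.82] [ 0.35  0.56  1.11  0.01  1.46 -0.02]
160 ..........................................................................................
164 ..........................................................................................
168 ..........................................................................................
172 ..........................................................................................
176 ..........................................................................................
180 ..........................................................................................
184 ..........................................................................................
188 .....................................################.....................................
192 .................................########################.................................
196 ..............................##############################..............................
200 ............................#############################
[... 1130 characters left out ...]
.........###...............................
252 ................................####..................####................................
256 .................................#######..........######..................................
260 ...................................###################....................................
264 ........................................##########........................................
268 ..........................................................................................
272 ..........................................................................................
[[375.2 233.8]
 [246.2 233.9]
 [310.7 186.4]
 [310.4 218.7]]
[-0.165  -0.1416  0.0401]
```

Emit:
jog_arm(
  motion=[
    [-0.025,-0.021,0,0,0,0,-1],
    [-0.035,-0.03,0,0,0,0,-1],
    [-0.035,-0.03,0,0,0,0,-1],
    [-0.035,-0.031,0,0,0,0,-1],
    [-0.034,-0.029,0,0,0,0,-1],
  ],
)

```text
time_s: 32.35
ee_pos: [0.54, 0.0591, 0.2156]
eef_rot: [3.139, -0.006, 1.934]
force: [1.4, -1.0, -1.0]
grip_width: 0.0444
grip_force: 45.0
```

Emit:
jog_arm(
  motion=[
    [0,0,0.035,0,0,0,-1],
    [0,0,0,0,0,0,-1],
    [0,0,0,0,0,0,-1],
  ],
)

```text
time_s: 32.65
ee_pos: [0.5414, 0.0613, 0.1815]
eef_rot: [3.139, -0.006, 1.934]
force: [-0.6, 0.5, -1.1]
grip_width: 0.0443
grip_force: 45.0
```

Run:
```python
from h import *
st(); print(tool([.5425,.0602,.152]),ctrl.get_obs()['grip_force'])
```

```text
32.65 [0.5414 0.0613 0.1815] [179.86  -0.36 110.82] [ 0.04  0.31  1.57  0.01  1.27 -0.32]
[-0.0016  0.0005  0.0295] 44.994481995818205
```

Emit:
jog_arm(
  motion=[
    [-0.001,0,0.015,0,0,0,-1],
    [0,0,0.015,0,0,0,-1],
    [0,0,0,0,0,0,-1],
  ],
)

```text
time_s: 32.95
ee_pos: [0.5419, 0.061, 0.151]
eef_rot: [3.139, -0.006, 1.935]
force: [-0.1, 0.3, -2.5]
grip_width: 0.0444
grip_force: 45.0
```

Emit:
jog_arm(
  motion=[
    [0,0,0.008,0,0,0,-1],
    [0,0,0.008,0,0,0,-1],
    [0,0,0,0,0,0,-1],
  ],
)

```text
time_s: 33.25
ee_pos: [0.5419, 0.0605, 0.1349]
eef_rot: [3.138, -0.006, 1.934]
force: [-0.1, 1.0, -1.5]
grip_width: 0.0449
grip_force: 45.0
```

Emit:
jog_arm(
  motion=[
    [0,0,0.004,0,0,0,-1],
    [0,0,0.003,0,0,0,-1],
    [0,0,0,0,0,0,-1],
  ],
)

```text
time_s: 33.55
ee_pos: [0.5421, 0.0603, 0.1283]
eef_rot: [3.138, -0.006, 1.934]
force: [0.3, -0.6, -1.4]
grip_width: 0.0447
grip_force: 45.0
```

Emit:
jog_arm(
  motion=[
    [0,0,0.001,0,0,0,-1],
    [0,0,0,0,0,0,-1],
  ],
)

```text
time_s: 33.75
ee_pos: [0.5423, 0.0604, 0.1277]
eef_rot: [3.137, -0.005, 1.934]
force: [-0.1, 0.4, -1.3]
grip_width: 0.044
grip_force: 45.0
```

Emit:
jog_arm(
  motion=[
    [0,0,0.001,0,0,0,-1],
    [0,0,0,0,0,0,-1],
  ],
)

```text
time_s: 33.95
ee_pos: [0.5422, 0.0604, 0.1266]
eef_rot: [3.137, -0.006, 1.934]
force: [0.1, 0.2, -1.2]
grip_width: 0.0445
grip_force: 45.0
```

Emit:
jog_arm(
  motion=[
    [0,0,0.001,0,0,0,-1],
    [0,0,0,0,0,0,-1],
  ],
)

```text
time_s: 34.15
ee_pos: [0.5424, 0.0603, 0.1261]
eef_rot: [3.137, -0.005, 1.934]
force: [-2.2, -0.3, 6.0]
grip_width: 0.0448
grip_force: 45.0
```

Emit:
jog_arm(
  motion=[
    [0,0,0,0,0,0,-1],
    [0,0,0,0,0,0.12,-1],
    [0,0,0,0,0,0.12,-1],
    [0,0,0.0003,0,0,0.12,-1],
    [0,0,0.0003,0,0,0.12,-1],
  ],
  squeeze=58,
)

```text
time_s: 34.65
ee_pos: [0.5428, 0.0604, 0.1257]
eef_rot: [3.138, -0.007, 1.449]
force: [0.5, 0.2, 6.6]
grip_width: 0.0446
grip_force: 58.0
```

Emit:
jog_arm(
  motion=[
    [0,0,0.0003,0,0,0.1,-1],
    [0,0,0.0003,0,0,0.1,-1],
    [0,0,0,0,0,0,-1],
  ],
)

```text
time_s: 34.95
ee_pos: [0.543, 0.0604, 0.1253]
eef_rot: [3.139, -0.008, 1.25]
force: [1.4, 0.2, 7.4]
grip_width: 0.0447
grip_force: 58.0
```

Run:
```python
from h import *
st(); o=ctrl.get_obs(); print(o['force'].round(2),o['moment'].round(3),o['grip_force'],tool([.5425,.0602,.126]))
```

```text
34.95 [0.543  0.0604 0.1253] [179.88  -0.45  71.64] [0.04 0.37 1.63 0.01 1.14 0.36]
[1.41 0.21 7.39] [-0.114 -0.024 -0.043] 58.00321373390034 [-0.0003 -0.0004 -0.0007]
```

Emit:
jog_arm(
  motion=[
    [0,0,0.0004,0,0,0.1,-1],
    [0,0,0.0005,0,0,0.1,-1],
    [0,0,0,0,0,0,-1],
  ],
)

```text
time_s: 35.25
ee_pos: [0.5431, 0.0604, 0.1247]
eef_rot: [3.141, -0.008, 1.05]
force: [-0.3, 0.2, 9.4]
grip_width: 0.0446
grip_force: 58.0
```

Run:
```python
from h import *
st(); o=ctrl.get_obs(); print(o['force'].round(2),o['moment'].round(3))
```

```text
35.25 [0.5431 0.0604 0.1247] [179.94  -0.48  60.18] [0.04 0.37 1.63 0.01 1.14 0.56]
[-0.29  0.19  9.4 ] [-0.173 -0.009 -0.1  ]
```

Emit:
jog_arm(
  motion=[
    [0,0,0.0005,0,0,0.1,-1],
    [0,0,0.0005,0,0,0.1,-1],
    [0,0,0,0,0,0,-1],
  ],
)

```text
time_s: 35.55
ee_pos: [0.5433, 0.0604, 0.1239]
eef_rot: [-3.141, -0.009, 0.85]
force: [-0.8, 0.1, 10.7]
grip_width: 0.0442
grip_force: 58.0
```

Run:
```python
from h import *
st(); o=ctrl.get_obs(); print(o['force'].round(2),o['moment'].round(3))
```

```text
35.55 [0.5433 0.0604 0.1239] [-179.99   -0.51   48.73] [0.04 0.37 1.63 0.01 1.14 0.76]
[-0.81  0.06 10.71] [-0.169  0.008 -0.099]
```

Emit:
jog_arm(
  motion=[
    [0,0,0.0005,0,0,0.1,-1],
    [0,0,0.0005,0,0,0.1,-1],
    [0,0,0,0,0,0,-1],
  ],
)

```text
time_s: 35.85
ee_pos: [0.5435, 0.0604, 0.1232]
eef_rot: [-3.14, -0.009, 0.65]
force: [0.2, 0.3, 12.4]
grip_width: 0.044
grip_force: 58.0
```

Run:
```python
from h import *
st(); o=ctrl.get_obs(); print(o['force'].round(2),o['moment'].round(3))
```

```text
35.85 [0.5435 0.0604 0.1232] [-179.91   -0.52   37.27] [0.04 0.37 1.63 0.01 1.14 0.96]
[ 0.18  0.26 12.37] [-0.199 -0.096 -0.127]
```

Emit:
jog_arm(
  motion=[
    [0,0,0.0004,0,0,0.1,-1],
    [0,0,0.0004,0,0,0.08,-1],
    [0,0,0,0,0,0,-1],
  ],
)

```text
time_s: 36.15
ee_pos: [0.5437, 0.0604, 0.1226]
eef_rot: [-3.139, -0.009, 0.471]
force: [1.0, -0.4, 14.7]
grip_width: 0.0442
grip_force: 58.0
```

Run:
```python
from h import *
st(); o=ctrl.get_obs(); print(o['force'].round(2),o['moment'].round(3))
```

```text
36.15 [0.5437 0.0604 0.1226] [-179.84   -0.52   27.  ] [0.04 0.37 1.63 0.01 1.13 1.14]
[ 0.97 -0.36 14.68] [-0.307 -0.092 -0.124]
```

Emit:
jog_arm(
  motion=[
    [0,0,0,0,0,0.06,-1],
    [0,0,0,0,0,0.04,-1],
    [0,0,0,0,0,0,-1],
  ],
)

```text
time_s: 36.45
ee_pos: [0.5431, 0.0603, 0.1225]
eef_rot: [-3.138, -0.007, 0.373]
force: [-4.9, -0.4, 16.0]
grip_width: 0.0448
grip_force: 58.0
```

Run:
```python
from h import *
st(); o=ctrl.get_obs(); print(o['force'].round(2),o['moment'].round(3))
```

```text
36.45 [0.5431 0.0603 0.1225] [-179.77   -0.41   21.39] [0.04 0.37 1.63 0.01 1.14 1.24]
[-4.93 -0.41 15.99] [-0.41   0.669  0.403]
```

Emit:
jog_arm(
  motion=[
    [0,0,0,0,0,0.05,-1],
    [0,0,0,0,0,0.05,-1],
    [0,0,0,0,0,0,-1],
  ],
)

```text
time_s: 36.75
ee_pos: [0.5436, 0.0606, 0.1226]
eef_rot: [-3.137, -0.008, 0.274]
force: [-0.2, 0.3, 13.1]
grip_width: 0.0443
grip_force: 58.0
```

Run:
```python
from h import *
st(); o=ctrl.get_obs(); print(o['force'].round(2),o['moment'].round(3))
```

```text
36.75 [0.5436 0.0606 0.1226] [-179.75   -0.48   15.71] [0.04 0.37 1.63 0.01 1.13 1.33]
[-0.19  0.33 13.06] [ 0.068 -0.2    1.148]
```

Emit:
jog_arm(
  motion=[
    [0,0,0,0,0,0,1],
    [0,0,0,0,0,0,1],
    [0,0,0,0,0,0,1],
    [0,0,0,0,0,0,1],
    [0,0,-0.02,0,0,0,1],
  ],
)

```text
time_s: 37.25
ee_pos: [0.541, 0.0602, 0.1386]
eef_rot: [-3.135, 0.001, 0.274]
force: [0.1, 0.6, 0.4]
grip_width: 0.0811
grip_force: 0.0
```

Emit:
jog_arm(
  motion=[
    [0,0,-0.04,0,0,0,1],
    [0,0,-0.04,0,0,0,1],
    [-0.03,0,-0.03,0,0,0,1],
    [-0.03,0,0,0,0,0,1],
    [0,0,0,0,0,0,1],
  ],
)

```text
time_s: 37.75
ee_pos: [0.4825, 0.0428, 0.2515]
eef_rot: [-3.136, -0.005, 0.274]
force: [-0.4, -0.0, 0.2]
grip_width: 0.094
grip_force: 0.0
```

Run:
```python
from h import *
st(); im,m=snap('wrist','w10.png'); hsv=cv2.cvtColor(im,cv2.COLOR_RGB2HSV)
# ring after 90 deg turn: +-y barrel; barrel x dir 20.8deg
c=np.array([.5425,.0602]); u=np.array([np.cos(np.radians(20.8)),np.sin(np.radians(20.8))])
e=proj(m,[[*c,.147],[*(c+.062*u),.018],[*(c-.062*u),.018],[*(c+.0395*u),.107],[*(c-.0395*u),.107]]); print(e.round(0))
x0,y0=e[0].astype(int)-[75,70]; x0,y0=max(x0,0),max(y0,0)
g=hsv[y0:y0+140,x0:x0+150]
def ch(p):
    h,s,v=map(int,p)
    if 8<=h<=30 and s>90 and v>40: return '#'
    if 98<=h<=126 and s>120 and v>50: return 'b'
    if v<45: return 'o'
    return '+' if s<50 and v>150 else '.'
for y in range(0,g.shape[0],4): print(y0+y,''.join(ch(g[y,x]) for x in range(0,g.shape[1],2)))
print(x0)
```

```text
37.75 [0.4825 0.0428 0.2515] [-179.69   -0.31   15.67] [0.01 0.12 1.64 0.01 1.39 1.31]
[[313. 125.]
 [309.  63.]
 [319. 172.]
 [310.  78.]
 [317. 166.]]
55 +++++++++++++++++++++++++++++++++++++++++++++++++++++++++++++++++++++++++++
59 +++++++++++++++++++++++++++++++++++++++++++++++++++++++++++++++++++++++++++
63 ++++++++++++++++++++++++++++++++++++.++++++++++++++++++++++++++++++++++++++
67 ++++++++++++++++++++++++++++........+............++++++++++++++++++++++++++
71 ++++++++++++++++++++++++.o..........+..............o+++++++++++++++++++++++
75 ++++++++++++++++++++++..............+..............bbb.++++++++++++++++++++
79 ++++++++++++++++++++..........................oo..bbbbbb.++++++++++++++++++
83 ++++++++++++++++++.++++.o.....................o.bbbbbbbbbb.++++++++++++++++
87 ++++++++++++++++.++++++++.oo.........oo.....oo..bbbbbbbbbbbb+++++++++++++++
91 +++++++++++++++.++++++++++..o..o#############..+++.bbbbbbbbbb.+++++++++++++
95 ++++++++++++++++++++++++.++..###################..+..bbbbbbbbb.++++++++++++
99 ++++++++++++++++++++++..+..#####oo.ooo....ooo#####..++bbbbbbbbb++++++++++++
[... 1144 characters left out ...]
bbbbbbbbbbbooo.oo..ooo......oooo.....................+++
163 +....................bbbbbbbo...o.oo.....o..oooooooo...................++++
167 +.......................bbb..ooooooooooo..ooooooo......................++++
171 ++................+.++....+.++.........oo..............................++++
175 ++++.............++++++++++++++++++++++++++++++........++..+..+.+....++++++
179 +++++++........+++++++++++++++++++++++++++++++.......++++++++++++++++++++++
183 +++++++........+++++++++++++++++++++++++++++++......+++++++++++++++++++++++
187 ++++++................+++++++++++++++++++++++......++++++++++++++++++++++++
191 ++++++.......................+++++++++++++++.......++++++++++++++++++++++++
238
```

```bash
python3 -c "
from station import ctrl
print(ctrl.hand_in())"
```

```text
the job is handed in; nothing more can be done
None
```

The lens (glass up), filter and retaining ring are fitted in that order. The ring is turned a quarter turn clockwise to its stop and released, and the job was handed in at about 38 s with the arm clear. I couldn't read how far the seat is pressed down. Its clamping is inferred from the wrist torque jump at the stop and a last look showing the lugs under the lips. The ring's first grasp was poor, so I set it back down and regripped it.

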